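# Close down the pipe-test bench

## Robot

A 6-joint arm with a two-finger parallel gripper is mounted at the origin on the work surface. World frame = base frame: x ahead of the robot, y to its left, z up, the work surface at z = 0. Lengths are in m, angles in rad, forces in N, time in s.
With the tool pointing down it reaches from about 0.425 to 0.95 m from the base axis. Payload 3.5 kg.
Tool frame: the origin (TCP) lies on the centre line of the jaws, within the pads' length; the fingertips stand 22 mm ahead of it and the grasp point (between the pads) lies 3 mm ahead of it (r.tcp_to_tips is the distance from the TCP to the fingertips, in m); y points along the fingers, z is the direction in which the jaws open and shut, and the axes are right-handed (so a half turn about y gives the same grasp; the last joint's range is limited). The gripper opens to 85 mm and grips with 20 to 120 N. Pads are 22 mm wide; open, the fingers measure 114 mm over their backs; the gripper's body (76 mm by 85 mm) begins 54 mm behind the grasp point. The pads swing forward as they close: fully open they stand 13 mm farther back than shut.
Start: joints at [-1.358, 0.286, 1.577, -0, 1.279, -0.15], TCP at [0.24, -0.631, 0.253] pointing down, gripper open.
Joint ranges: [-2.77, 2.77], [-0.9, 2.22], [0.21, 2.48], [-1.53, 4.67], [0.24, 2.81], [-2.84, 2.84]. Speed limits (rad/s): [2.79, 2.79, 3.14, 3.14, 3.14, 3.14].

## Interface

Orientations are given as [roll, pitch, yaw] about the fixed x, y, z axes, in that order (R = Rz(yaw) Ry(pitch) Rx(roll)).
In Python, from rig import r gives the robot as it stands.
- The arm moves only by the shell command python3 -m handwheel 'ROWS' [OPENING] [FORCE]. ROWS is JSON, a list of rows, each an object of numbers: "tx", "ty", "tz": the shift along the world's x, y, z in m; "twist": the turn about the world's z in degrees. A call has 1 to 20 rows; each row is the pose to reach, as a shift and turn from the pose measured when the call began; what a row does not reach only later rows make up. A row lasts 1/10 s, in which the tool goes at most 50 mm and 8.59 degrees, less where a joint would pass 70% of its speed; a pose out of reach is approached as far as the arm can. A call with a gripper value outside its range is refused whole. OPENING is the finger opening in m, from 0 to 0.0854, set as the call begins (- or left out, the last holds). The fingers move at their own pace and stop on an object; FORCE is the grip in N (left out, the last holds). Time passes only in rows, so rows that repeat a pose let the fingers close. It gives the time, the measured TCP pose, the force and the opening at its end, in the units of the state.
- r.observe(): the state, without advancing time (a new reading comes with each control period).
- r.capture(name): name is "scene" or "side" or "wrist"; returns a dict with "color" (480x640x3 uint8, red, green, blue), "z_map" (480x640 float32, m along the optical axis (not along the pixel's ray), 0 where there is no reading), "K" (3x3 intrinsics, pixels), "k1" (the pictures are not rectified: a ray, as slopes to the right and down, at radius r is drawn at 1 + k1 r^2 times it, then the intrinsics apply), "T" (4x4, takes a point from camera to world coordinates); the wrist camera has in their place "mount" (4x4, takes a point from camera to tool coordinates, whose origin is the TCP and whose axes are the tool frame's). Camera axes: x right, y up, looking along -z (the intrinsics and any distortion apply to the point x, -y, -z); pixel columns grow to the right and rows downward; lengths in m; the calibration is good to about 2 mm. A picture is of the moment at which its call begins: read the wrist's pose just before it.
- r.close_job(): hands the job in, once; it reports no verdict.
The state is a dict: "t": time; "joint_positions": joint angles; "dq": joint speeds; "joint_efforts": joint torques, N m; "tool_pos": TCP position; "ee_rot": TCP orientation; "wrist_force": force on the tool from outside, world axes, zero at the start; "torque": the same for the moment, N m; "width": finger opening in m.
Only numpy, scipy, OpenCV 4.12 (cv2) and the standard library are available. Lean on these libraries where they do the work, as an engineer would, in place of code of your own. Each camera call takes 0.05 s, during which the arm holds its last target.

## Task

Close down the pipe-test bench, in any order you like. Close the blue tank: put the yellow cap on its filler neck, turn it backward (anticlockwise from above) until it drops into the start of the thread, then screw it clockwise until it is fully home, never forcing it. Let every copper pipe that is there settle into a groove of its own in the wooden drying rack, and hang the spanner by its eye on the upturned peg of the red stand so that it hangs down freely, leaving the spray bottle, green tin and tape roll where they are.

Things in the scene. Friction and masses are not known exactly. Their poses are not given: they have to be found in the camera images.
- cap: yellow screw cap, open side down: skirt 64 mm wide, 36 mm high, topped by a grip bar 14 mm thick (cap y), 48 mm long (cap x), 28 mm high: 64 mm high in all; 0.12 kg. Origin on its axis at the underside, z up. Four lugs (90 degrees apart, 5 mm high, flush with the underside) are hidden inside; nothing outside tells where they are: the thread start is found by feel
- tank: fixed blue tank 150 x 140 x 70 mm with an upright filler neck in the middle of its top; origin at the centre of its underside. A tapered pilot (30 mm wide at its top, 44 mm at its foot) on the neck guides the cap on, up to 5 mm off-centre; then it has 1.5 mm play sideways. In the thread the lugs have 2 mm play in height. The cap stays where it is left. Turning takes under 0.3 N m; 1 N m means a stop or a jam, 3 N m is forcing it
- neck (a point): on the neck's axis at the thread tops, 104 mm above the bench; pilot 10 mm higher. 4-start thread: the cap first rests with its underside level with this, where clockwise it jams (or 5 mm higher, on a rib). Within 85 degrees anticlockwise it drops to 14 mm below this (slot 12 degrees wide); a rib then stops it. Clockwise, 16 to 30 degrees level, then 36 more sinking 6 mm to a stop: home, 20 mm below
- rack: fixed wooden rack, base 110 x 264 x 12 mm, four 120-degree V grooves 62 mm apart along its y, running along x. Each is two V pieces 12 mm thick, 40 mm either side of the middle: 68 mm free between them for fingers; peaks between grooves 63 mm above the bench. A pipe's tube lies in both Vs, its nuts outside them (5 mm play either way). Origin at the centre of its underside
- groove1 (a point): middle of a groove of the drying rack: where the middle of a well-settled pipe's axis comes to lie, 58 mm above the bench; its x axis is the direction of the groove; the one at rack y = -93 mm
- groove2 (a point): middle of a groove of the drying rack: where the middle of a well-settled pipe's axis comes to lie, 58 mm above the bench; its x axis is the direction of the groove; the one at rack y = -31 mm
- groove3 (a point): middle of a groove of the drying rack: where the middle of a well-settled pipe's axis comes to lie, 58 mm above the bench; its x axis is the direction of the groove; the one at rack y = 31 mm
- groove4 (a point): middle of a groove of the drying rack: where the middle of a well-settled pipe's axis comes to lie, 58 mm above the bench; its x axis is the direction of the groove; the one at rack y = 93 mm
- pipe1: a copper pipe: tube 22 mm thick, 150 mm long in all, with a brass hexagon nut (32 mm across flats, 22 mm long, centred 62 mm from the middle) at each end; 0.16 kg. Origin at its middle on the tube axis, 16 mm above the bench as it lies; x along the tube, either way round; it can roll about x. Two to four of the four pipes are there
- pipe2: a copper pipe: tube 22 mm thick, 150 mm long in all, with a brass hexagon nut (32 mm across flats, 22 mm long, centred 62 mm from the middle) at each end; 0.16 kg. Origin at its middle on the tube axis, 16 mm above the bench as it lies; x along the tube, either way round; it can roll about x. Two to four of the four pipes are there
- pipe3: a copper pipe: tube 22 mm thick, 150 mm long in all, with a brass hexagon nut (32 mm across flats, 22 mm long, centred 62 mm from the middle) at each end; 0.16 kg. Origin at its middle on the tube axis, 16 mm above the bench as it lies; x along the tube, either way round; it can roll about x. Two to four of the four pipes are there
- pipe4: a copper pipe: tube 22 mm thick, 150 mm long in all, with a brass hexagon nut (32 mm across flats, 22 mm long, centred 62 mm from the middle) at each end; 0.16 kg. Origin at its middle on the tube axis, 16 mm above the bench as it lies; x along the tube, either way round; it can roll about x. Two to four of the four pipes are there
- spanner: steel spanner with a red grip, 174 mm long, lying flat: handle 14 mm wide, 12 mm thick, from 62 mm behind to 50 mm ahead of the origin; ring eye at the x end (hole 33 mm, outside 49 mm, 10 mm thick, centre 75 mm ahead); head 34 mm wide at the other end; 0.15 kg. Origin mid-handle at its underside, x towards the eye, z up as it lies
- spanner_eye (a point): centre of the hole of the spanner's eye, 75 mm from the spanner's origin, 5 mm above its underside
- peg_root (a point): where the peg meets the post of the fixed red stand (foot 110 x 110 x 12 mm, post 16 mm thick, 250 mm high), 200 mm above the bench. The peg, a 9 mm round bar, rises from here at 45 degrees along the stand's -x, roughly towards the robot; this point's x axis is the stand's x. A hung eye slides down to the post, the handle hangs below
- peg_tip (a point): centre of the rounded free end of the peg, 242 mm above the bench, 40 mm from the post's front face. The eye goes over it from above, flat or tilted; lowered 20 mm below the tip and let go, the spanner swings down and hangs
- spray: bystander: white spray bottle with a red cap, 56 mm wide, 150 mm high; origin at its underside
- tin: bystander: flat green tin 56 mm wide, 40 mm high; origin at its underside
- tape: bystander: grey roll of tape lying flat, 84 mm wide, 30 mm high; origin at its underside
Mind the look-alikes: they are no part of the job. There is more than one size of the spanner; the one meant has the size given above.

How it is judged:
By the outcome, as a careful person would: the job done as asked, in the order asked, and still so for the second after the job is handed in, with the robot touching nothing.
Of pipe1, pipe2, pipe3, pipe4 only 2 to 4 are there at a start; the rules pass over those that are not, and their reading is None.
At some moment in a run one of pipe1, pipe2, pipe3, pipe4 may be knocked a few centimetres aside while the robot is not near it.
Once in a run the grip may slacken for a moment while it holds something.
It also fails if it takes over 210 s, if anything falls off the work surface, if the arm or the gripper's body presses on something with over 40 N, if the wrist force passes 120 N, or if a joint passes its speed limit or range.

## Working session

There is one attempt and no reset: what is moved stays moved. The work goes in short steps, Python scripts to look and compute and a shell command to move; the robot and the scene stay as the last step left them, time stands still between calls to the robot, and variables do not carry over. Pictures are saved under pics/ and viewed, and the job is handed in when it is done.

```bash
ls; mkdir -p pics
cat > h.py <<'E'
import numpy as np, cv2
from rig import r
from scipy.spatial.transform import Rotation as Ro
def save(name,fn):
    c=r.capture(name); cv2.imwrite('pics/'+fn,c['color'][:,:,::-1]); return c
E
python3 - <<'E'
from h import *
import pickle
for n in ['scene','side','wrist']:
    s=r.observe(); c=save(n,n+'0.png'); c['s']=s
    pickle.dump(c,open(n+'.pkl','wb'))
    print(n,c['K'].tolist(),c['k1'],c.get('T',c.get('mount')).round(3).tolist(), (c['z_map']>0).mean())
print(r.observe())
E
```

```text
pics
scene [[475.60217580032304, 0.0, 323.4417589086024], [0.0, 475.60217580032304, 244.7847758096795], [0.0, 0.0, 1.0]] -0.011554033454960639 [[0.032, -0.86, 0.509, 1.192], [0.999, 0.021, -0.028, 0.029], [0.013, 0.51, 0.86, 1.427], [0.0, 0.0, 0.0, 1.0]] 0.9958854166666666
side [[581.8064128389575, 0.0, 320.3464083913915], [0.0, 581.8064128389575, 233.52915306968197], [0.0, 0.0, 1.0]] -0.14890574523600275 [[-0.983, 0.127, -0.133, 0.257], [-0.184, -0.664, 0.725, 1.096], [0.004, 0.737, 0.676, 1.079], [0.0, 0.0, 0.0, 1.0]] 0.9961555989583334
wrist [[382.10296268984195, 0.0, 314.5902319559689], [0.0, 382.10296268984195, 244.74202724495916], [0.0, 0.0, 1.0]] -0.01826053401263369 [[0.001, -0.964, -0.267, -0.068], [-0.0, 0.267, -0.964, -0.12], [1.0, 0.001, -0.0, 0.0], [0.0, 0.0, 0.0, 1.0]] 0.9959635416666667
{'t': 0.15, 'joint_positions': array([-1.35794942e+00,  2.87011673e-01,  1.57784408e+00, -1.29026142e-05,
        1.27858783e+00, -1.50028636e-01]), 'dq': array([ 1.16185612e-03, -2.41840416e-03, -4.95325989e-03,  8.60223014e-04,
       -2.18657111e-03,  4.03929914e-05]), 'joint_efforts': array([-1.53142514e-04, -4.06601036e+01, -2.93140608e+01, -1.49089460e-04,
        3.91915179e-03,  1.25834703e-05]), 'tool_pos': array([ 0.23950736, -0.63057743,  0.25223006]), 'ee_rot': array([-1.57262831e+00,  2.64440894e-04, -2.77871363e+00]), 'wrist_force': array([ 0.19407451,  0.63882658, -0.37279663]), 'torque': array([0.03979261, 0.01104781, 0.0156267 ]), 'width': 0.08542998855055457}
```

View pics/scene0.png

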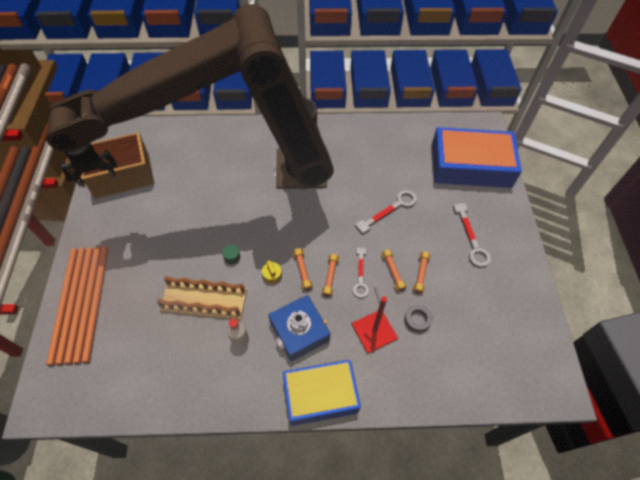

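View pics/side0.png

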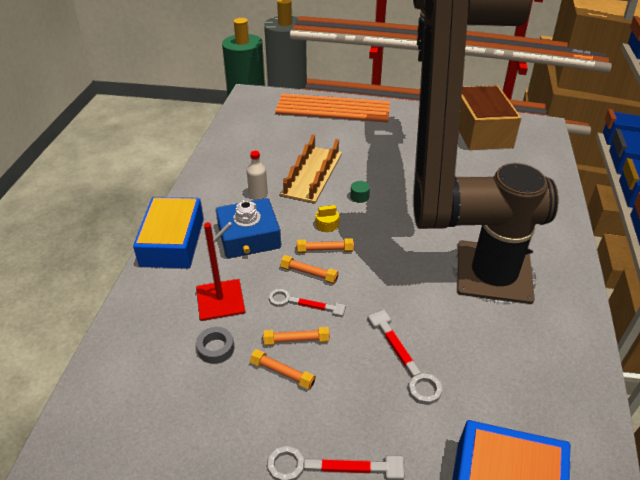

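View pics/wrist0.png

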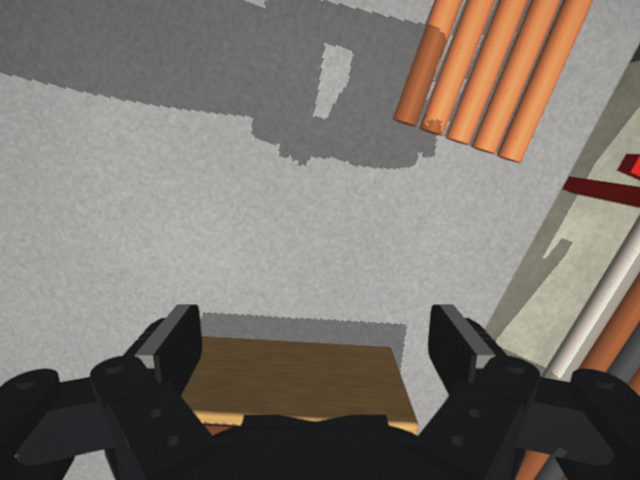

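```bash
cat >> h.py <<'E'
def Tof(c,s=None):
    if 'T' in c: return c['T']
    M=np.eye(4); M[:3,:3]=Ro.from_euler('xyz',s['ee_rot']).as_matrix(); M[:3,3]=s['tool_pos']
    return M@c['mount']
def rays(c,uv):
    uv=np.atleast_2d(np.asarray(uv,float)); K=c['K']
    d=np.array([c['k1'],0,0,0,0],float)
    p=cv2.undistortPoints(uv.reshape(-1,1,2),K,d).reshape(-1,2)
    return np.c_[p[:,0],-p[:,1],-np.ones(len(p))]
def plane(c,uv,z,s=None):
    T=Tof(c,s); d=rays(c,uv)@T[:3,:3].T; o=T[:3,3]
    return o+d*((z-o[2])/d[:,2])[:,None]
def cloud(c,s=None):
    v,u=np.mgrid[0:480,0:640]; d=rays(c,np.c_[u.ravel(),v.ravel()])
    T=Tof(c,s); P=(d*c['z_map'].reshape(-1,1))@T[:3,:3].T+T[:3,3]
    P[c['z_map'].ravel()==0]=np.nan
    return P.reshape(480,640,3)
def project(c,P,s=None):
    T=Tof(c,s); q=(np.atleast_2d(P)-T[:3,3])@T[:3,:3]; q=q*[1,-1,-1]
    return cv2.projectPoints(q,np.zeros(3),np.zeros(3),c['K'],np.array([c['k1'],0,0,0,0]))[0].reshape(-1,2)
E
python3 - <<'E'
from h import *
import pickle
for n in ['scene','side']:
    c=pickle.load(open(n+'.pkl','rb')); P=cloud(c)
    hsv=cv2.cvtColor(c['color'],cv2.COLOR_RGB2HSV); H,S,V=[hsv[...,i].astype(int) for i in range(3)]
    on=(P[...,2]>0.004)&(P[...,2]<0.3)&(P[...,0]>0.2)&(P[...,0]<1.15)&(abs(P[...,1])<0.9)
    print(n, np.nanmedian(P[...,2][(P[...,0]>0.6)&(P[...,0]<1)&(abs(P[...,1])<.5)&(S<40)]))
    lab,num=None,0
    k,lab,st,ce=cv2.connectedComponentsWithStats(on.astype(np.uint8),connectivity=8)
    for i in range(1,k):
        if st[i,4]<60: continue
        m=lab==i; p=P[m]; 
        rect=cv2.minAreaRect(p[:,:2].astype(np.float32)*1000)
        print(ce[i].round(0),st[i,4],'ctr',p.mean(0).round(3),'rect',np.round(rect[0]),np.round(rect[1]),round(rect[2]),'zmax',np.percentile(p[:,2],98).round(3),'rgb',c['color'][m].mean(0).round())
E
```

```text
scene -0.00011994282849858706
[313. 172.] 831 ctr [0.227 0.044 0.25 ] rect [227.  40.] [ 19. 140.] 16 zmax 0.297 rgb [40. 36. 35.]
[111. 169.] 90 ctr [ 0.227 -0.58   0.281] rect [ 223. -576.] [27. 31.] 10 zmax 0.299 rgb [40. 33. 29.]
[ 77. 180.] 110 ctr [ 0.264 -0.676  0.28 ] rect [ 265. -681.] [31. 37.] 37 zmax 0.298 rgb [40. 35. 31.]
[472. 237.] 591 ctr [0.334 0.597 0.014] rect [323. 605.] [255.  80.] 6 zmax 0.023 rgb [163. 125. 123.]
[372. 220.] 339 ctr [0.255 0.253 0.015] rect [237. 263.] [ 55. 172.] 40 zmax 0.023 rgb [171. 115. 112.]
[ 78. 307.] 4551 ctr [ 0.564 -0.714  0.018] rect [ 542. -721.] [422. 143.] 3 zmax 0.027 rgb [172. 103.  70.]
[231. 254.] 280 ctr [ 0.395 -0.237  0.033] rect [ 384. -234.] [64. 72.] 57 zmax 0.046 rgb [66. 93. 73.]
[361. 273.] 328 ctr [0.464 0.197 0.011] rect [463. 204.] [ 60. 195.] 82 zmax 0.018 rgb [176. 140. 138.]
[302. 270.] 365 ctr [0.454 0.002 0.024] rect [445.  -1.] [162.  42.] 11 zmax 0.036 rgb [167. 116.  72.]
[393. 270.] 372 ctr [0.463 0.305 0.024] rect [459. 307.] [157.  40.] 14 zmax 0.036 rgb [169. 118.  76.]
[421. 272.] 377 ctr [0.473 0.3
[... 1813 characters left out ...]
69 0.098 0.023] rect [475.  82.] [ 62. 168.] 79 zmax 0.035 rgb [190. 119.  41.]
[308. 303.] 616 ctr [0.453 0.198 0.01 ] rect [455. 193.] [ 55. 190.] 87 zmax 0.016 rgb [179. 119. 113.]
[389. 334.] 738 ctr [0.249 0.26  0.015] rect [244. 271.] [ 49. 166.] 31 zmax 0.021 rgb [185.  88.  83.]
[215. 344.] 955 ctr [0.629 0.37  0.024] rect [634. 358.] [ 86. 103.] 22 zmax 0.034 rgb [94. 90. 89.]
[296. 336.] 710 ctr [0.455 0.311 0.024] rect [456. 309.] [152.  32.] 15 zmax 0.035 rgb [207. 130.  42.]
[282. 369.] 828 ctr [0.466 0.404 0.025] rect [466. 395.] [ 47. 151.] 73 zmax 0.034 rgb [196. 121.  41.]
[332. 465.] 1901 ctr [0.323 0.597 0.015] rect [322. 600.] [250.  74.] 4 zmax 0.021 rgb [184. 117. 111.]
```

Run:
```python
from h import *
a=cv2.imread('pics/scene0.png')[180:350,140:490]; cv2.imwrite('pics/sc_zoom.png',cv2.resize(a,None,fx=2.25,fy=2.25,interpolation=cv2.INTER_CUBIC))
a=cv2.imread('pics/side0.png')[130:400,180:450]; cv2.imwrite('pics/sd_zoom.png',cv2.resize(a,None,fx=2.2,fy=2.2,interpolation=cv2.INTER_CUBIC))
```

```text
(no output)
```

View pics/sc_zoom.png

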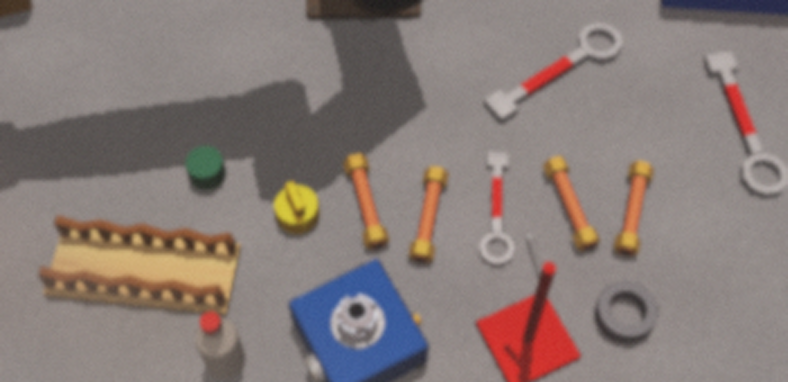

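View pics/sd_zoom.png

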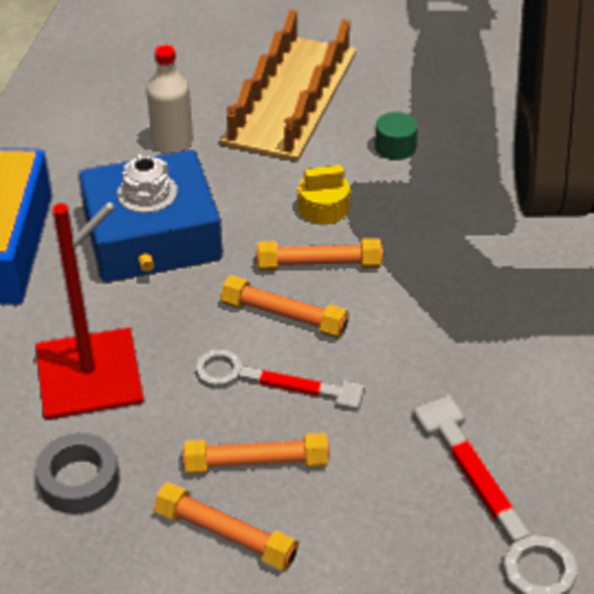

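```bash
R='x'; python3 -m handwheel '[{"tx":0.05,"ty":0.04,"tz":0.04,"twist":8},{"tx":0.26,"ty":0.62,"tz":0.12,"twist":69},{"tx":0.26,"ty":0.62,"tz":0.12,"twist":69},{"tx":0.26,"ty":0.62,"tz":0.12,"twist":69},{"tx":0.26,"ty":0.62,"tz":0.12,"twist":69},{"tx":0.26,"ty":0.62,"tz":0.12,"twist":69},{"tx":0.26,"ty":0.62,"tz":0.12,"twist":69},{"tx":0.26,"ty":0.62,"tz":0.12,"twist":69},{"tx":0.26,"ty":0.62,"tz":0.12,"twist":69},{"tx":0.26,"ty":0.62,"tz":0.12,"twist":69},{"tx":0.26,"ty":0.62,"tz":0.12,"twist":69},{"tx":0.26,"ty":0.62,"tz":0.12,"twist":69},{"tx":0.26,"ty":0.62,"tz":0.12,"twist":69},{"tx":0.26,"ty":0.62,"tz":0.12,"twist":69},{"tx":0.26,"ty":0.62,"tz":0.12,"twist":69},{"tx":0.26,"ty":0.62,"tz":0.12,"twist":69},{"tx":0.26,"ty":0.62,"tz":0.12,"twist":69},{"tx":0.26,"ty":0.62,"tz":0.12,"twist":69}]'
python3 - <<'E'
from h import *
import pickle
s=r.observe(); c=save('wrist','w1.png'); c['s']=s; pickle.dump(c,open('w1.pkl','wb')); print(s, r.tcp_to_tips)
E
```

```text
t: 1.95
tool_pos: [0.4991, -0.0117, 0.3717]
ee_rot: [-1.574, 0.0, -1.577]
wrist_force: [0.1, 1.0, -0.3]
width: 0.0852
{'t': 1.95, 'joint_positions': array([-2.26851751e-01, -1.77111492e-01,  1.84737632e+00, -4.09138546e-04,
        1.47405518e+00, -2.21024208e-01]), 'dq': array([-0.00323555, -0.00269188, -0.00320778,  0.00196001, -0.00024228,
        0.00248389]), 'joint_efforts': array([ 3.23743802e-01, -2.36358601e+01, -3.06906617e+01,  9.65816580e-03,
        7.39844050e-03, -1.45683709e-03]), 'tool_pos': array([ 0.49909912, -0.01174642,  0.37172086]), 'ee_rot': array([-1.57354659e+00,  2.00703894e-04, -1.57658407e+00]), 'wrist_force': array([ 0.12176771,  0.99771419, -0.33985164]), 'torque': array([-0.02827643,  0.03544192, -0.03751746]), 'width': 0.0851505259968007} 0.022
```

View pics/w1.png

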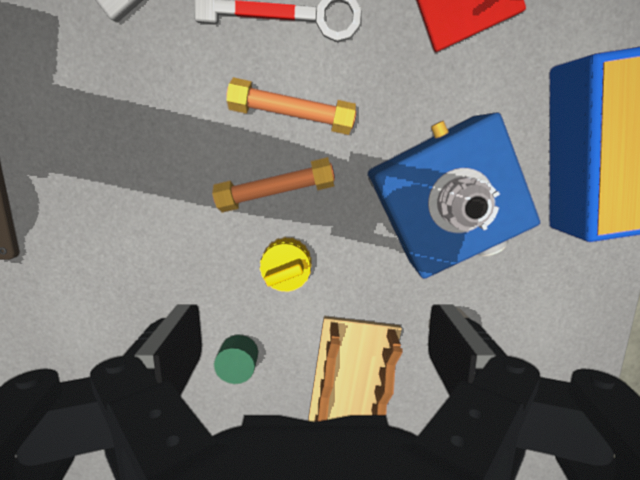

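```bash
cat >> h.py <<'E'
import pickle
def shot(n,tag):
    s=r.observe(); c=save(n,tag+'.png'); c['s']=s; pickle.dump(c,open(tag+'.pkl','wb')); return c
def masks(c):
    P=cloud(c,c['s']); hsv=cv2.cvtColor(c['color'],cv2.COLOR_RGB2HSV).astype(int)
    return P,hsv[...,0],hsv[...,1],hsv[...,2]
def comps(m,minA=60):
    k,lab,st,ce=cv2.connectedComponentsWithStats(m.astype(np.uint8),connectivity=8)
    return [lab==i for i in range(1,k) if st[i,4]>=minA]
def rect(p):
    (cx,cy),(w,h),a=cv2.minAreaRect((p[:,:2]*1000).astype(np.float32))
    b=cv2.boxPoints(((cx,cy),(w,h),a)); e=[b[1]-b[0],b[2]-b[1]]; e=max(e,key=np.linalg.norm)
    yaw=np.degrees(np.arctan2(e[1],e[0]))
    yaw=(yaw+90)%180-90
    return np.round([cx,cy,max(w,h),min(w,h)],1),round(yaw,1)
def pipes(c,reg=(0.3,0.85,-0.6,0.75),zlo=0.019,zhi=0.05):
    P,H,S,V=masks(c)
    m=(H<28)&(S>120)&(P[...,2]>zlo)&(P[...,2]<zhi)&(P[...,0]>reg[0])&(P[...,0]<reg[1])&(P[...,1]>reg[2])&(P[...,1]<reg[3])
    for k in comps(m,100):
        v,u=np.nonzero(k); print('pipe? px',u.mean().round(),v.mean().round(),rect(P[k]),'z98',np.percentile(P[k][:,2],98).round(4))
E
python3 - <<'E'
from h import *
c=pickle.load(open('w1.pkl','rb')); pipes(c)
P,H,S,V=masks(c); z=P[...,2]
print('bench z',np.nanmedian(z[(S<40)&(z<.01)&(z>-.01)]))
y=(H>20)&(H<35)&(S>150)&(P[...,0]<.53)&(P[...,1]<0.0)&(P[...,1]>-.2)
for lo,hi in [(.03,.042),(.057,.07)]:
    m=y&(z>lo)&(z<hi); p=P[m]; print('cap',lo,m.sum(),p.mean(0).round(4),rect(p),cv2.minEnclosingCircle((p[:,:2]*1000).astype(np.float32)), np.median(p[:,2]))
# tank
t=(P[...,0]>.53)&(P[...,0]<.77)&(P[...,1]>-.12)&(P[...,1]<.12)
for lo,hi in [(.064,.076),(.096,.108),(.109,.12)]:
    m=t&(z>lo)&(z<hi); 
    p=P[m]; print('tank',lo,m.sum(),p.mean(0).round(4),rect(p), cv2.minEnclosingCircle((p[:,:2]*1000).astype(np.float32)),np.median(p[:,2]))
E
```

```text
pipe? px 296.0 107.0 (array([473.2,  92.2, 147.1,  34.8]), np.float32(-12.2)) z98 0.0326
pipe? px 439.0 129.0 (array([643.2,  65.7,  14.9,  13.9]), np.float32(27.7)) z98 0.0389
pipe? px 273.0 185.0 (array([448.3,   1.1, 148. ,  33.8]), np.float32(12.7)) z98 0.0326
pipe? px 292.0 255.0 (array([463.5, -87.4,  61.8,  39. ]), np.float32(-7.1)) z98 0.0491
pipe? px 392.0 338.0 (array([ 599.9, -201.8,   14.7,    7.6]), np.float32(42.1)) z98 0.0491
pipe? px 330.0 359.0 (array([ 517.7, -232.6,   44.3,   12.1]), np.float32(82.4)) z98 0.0498
pipe? px 383.0 383.0 (array([ 592.7, -271.9,  116.5,   12. ]), np.float32(82.3)) z98 0.0497
pipe? px 323.0 398.0 (array([ 509. , -293.4,   33.8,   11.8]), np.float32(81.9)) z98 0.0496
bench z -0.0004340684637365866
cap 0.03 1384 [ 0.4579 -0.0918  0.0353] (array([437.8, -60.2, 155.5,  62.7]), np.float32(-60.1)) ((428.10076904296875, -65.63006591796875), 78.93760681152344) 0.035436318570849556
cap 0.057 464 [ 0.4607 -0.0994  0.0628] (array([ 460.6, -100.5,   47.3,   14.4]), np.float32(22.4)) ((460.63568115234375, -100.5082778930664), 23.73479652404785) 0.06309375589406055
tank 0.064 13743 [ 0.6569 -0.0064  0.0695] (array([659.9, -10.7, 149.2, 139.3]), np.float32(27.3)) ((660.5006103515625, -10.726139068603516), 99.09821319580078) 0.069562255546329
tank 0.096 863 [ 0.656  -0.0085  0.1041] (array([660.5, -11. ,  52.6,  52.2]), np.float32(-77.0)) ((660.5007934570312, -10.902338027954102), 27.489501953125) 0.10400378625755857
tank 0.109 1061 [ 0.6588 -0.0104  0.1128] (array([659.9, -10.7,  39.2,  38.4]), np.float32(75.0)) ((660.3802490234375, -10.896430015563965), 26.39564323425293) 0.11320399264101094
```

Candidates for the spanner: (385,213) and (470,235) in the scene view are both oversized (about 250 mm long, 21 mm thick). The one at (361,272) is about 175 mm long and 12 mm thick, so that one is meant. For the pipes, the five long tubes at (78,307) are look-alikes; the real ones are the four short ones at (303,270), (330,275), (393,270) and (422,272). I'll pick the cap first.

```bash
python3 -m handwheel '[{"tx":-0.038,"ty":-0.088,"tz":-0.22,"twist":-67.3},{"tx":-0.038,"ty":-0.088,"tz":-0.22,"twist":-67.3},{"tx":-0.038,"ty":-0.088,"tz":-0.22,"twist":-67.3},{"tx":-0.038,"ty":-0.088,"tz":-0.22,"twist":-67.3},{"tx":-0.038,"ty":-0.088,"tz":-0.22,"twist":-67.3},{"tx":-0.038,"ty":-0.088,"tz":-0.22,"twist":-67.3},{"tx":-0.038,"ty":-0.088,"tz":-0.22,"twist":-67.3},{"tx":-0.038,"ty":-0.088,"tz":-0.22,"twist":-67.3},{"tx":-0.038,"ty":-0.088,"tz":-0.22,"twist":-67.3},{"tx":-0.038,"ty":-0.088,"tz":-0.22,"twist":-67.3}]' 0.06
python3 - <<'E'
from h import *
c=shot('wrist','w2')
P,H,S,V=masks(c); z=P[...,2]
m=(H>20)&(H<35)&(S>150)&(z>.057)&(z<.07); p=P[m]; print('cap',m.sum(),p.mean(0).round(4),rect(p)); s=c['s']; print(s['tool_pos'],np.degrees(s['ee_rot']))
E
```

```text
t: 3.0
tool_pos: [0.4609, -0.1004, 0.1519]
ee_rot: [-1.573, 0.0, -2.75]
wrist_force: [-0.5, 0.2, 0.6]
width: 0.0599
cap 1850 [ 0.4623 -0.1004  0.063 ] (array([ 461.4, -100.8,   46.4,   13.9]), np.float32(20.9))
[ 0.46094946 -0.10041709  0.15189207] [-9.01388162e+01  1.68380127e-02 -1.57562882e+02]
```

View pics/w2.png

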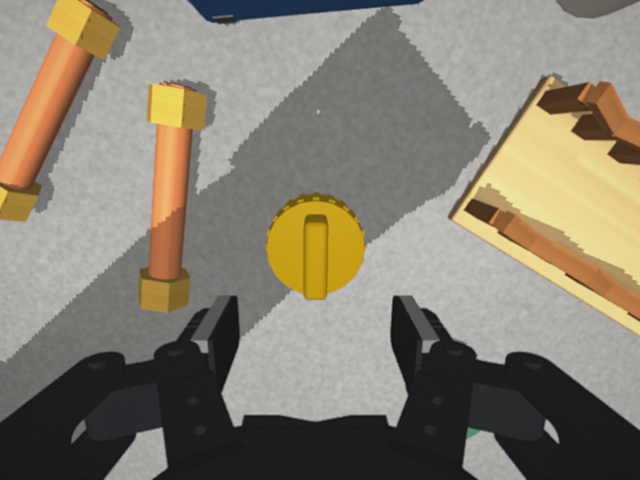

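The cap bar is centred at (315,257) and parallel to the pads. I'll go down, grip it and lift.

```bash
python3 -m handwheel '[{"tz":-0.045,"twist":-0.5},{"tz":-0.08,"twist":-0.5},{"tz":-0.09,"twist":-0.5},{"tz":-0.09,"twist":-0.5}]' 0.06
python3 -m handwheel '[{"tz":0},{"tz":0},{"tz":0},{"tz":0},{"tz":0},{"tz":0}]' 0 70
python3 -m handwheel '[{"tz":0.03},{"tz":0.08},{"tz":0.12},{"tz":0.12}]'
```

```text
$[0]: bad value
$[0]: bad value
$[0]: bad value
```

```bash
python3 -m handwheel '[{"tx":0,"ty":0,"tz":-0.045,"twist":-0.5},{"tx":0,"ty":0,"tz":-0.08,"twist":-0.5},{"tx":0,"ty":0,"tz":-0.09,"twist":-0.5},{"tx":0,"ty":0,"tz":-0.09,"twist":-0.5}]' 0.06
python3 -m handwheel '[{"tx":0,"ty":0,"tz":0,"twist":0},{"tx":0,"ty":0,"tz":0,"twist":0},{"tx":0,"ty":0,"tz":0,"twist":0},{"tx":0,"ty":0,"tz":0,"twist":0},{"tx":0,"ty":0,"tz":0,"twist":0},{"tx":0,"ty":0,"tz":0,"twist":0}]' 0 70
```

```text
t: 3.45
tool_pos: [0.4598, -0.0998, 0.0605]
ee_rot: [-1.576, -0.002, -2.758]
wrist_force: [-0.4, 0.7, 0.4]
width: 0.0598
t: 4.05
tool_pos: [0.4612, -0.1004, 0.0623]
ee_rot: [-1.574, -0.0, -2.758]
wrist_force: [-1.2, 0.6, 6.7]
width: 0.0128
```

```bash
python3 -m handwheel '[{"tx":0,"ty":0,"tz":0.04,"twist":0},{"tx":0,"ty":0,"tz":0.09,"twist":0},{"tx":0,"ty":0,"tz":0.14,"twist":0},{"tx":0.199,"ty":0.09,"tz":0.14,"twist":0},{"tx":0.199,"ty":0.09,"tz":0.14,"twist":0},{"tx":0.199,"ty":0.09,"tz":0.14,"twist":0},{"tx":0.199,"ty":0.09,"tz":0.14,"twist":0},{"tx":0.199,"ty":0.09,"tz":0.14,"twist":0},{"tx":0.199,"ty":0.09,"tz":0.14,"twist":0},{"tx":0.199,"ty":0.09,"tz":0.14,"twist":0}]'
python3 - <<'E'
from h import *
c=shot('wrist','w3'); c=shot('side','sd3'); a=cv2.imread('pics/sd3.png')[100:330,150:400]; cv2.imwrite('pics/sd3z.png',cv2.resize(a,None,fx=2.4,fy=2.4))
print(r.observe()['wrist_force'],r.observe()['torque'],r.observe()['width'])
E
```

```text
t: 5.05
tool_pos: [0.6594, -0.0102, 0.2012]
ee_rot: [-1.575, -0.002, -2.757]
wrist_force: [-0.9, -0.6, -1.5]
width: 0.0128
[-0.6480252   0.91607305 -0.56271718] [-0.05355798 -0.02050145 -0.05863122] 0.012781492136494101
```

View pics/w3.png

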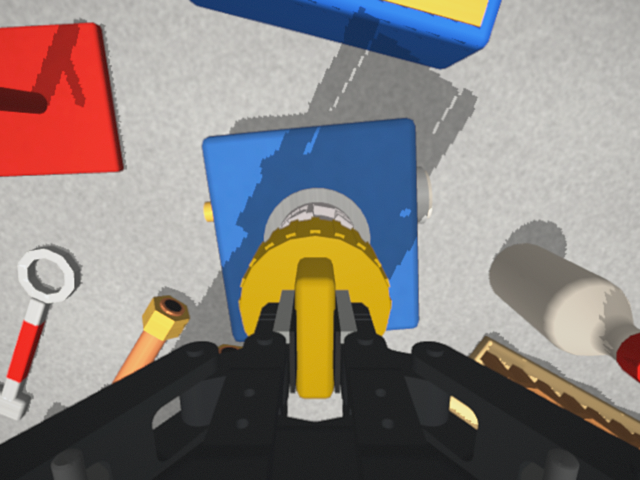

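View pics/sd3z.png

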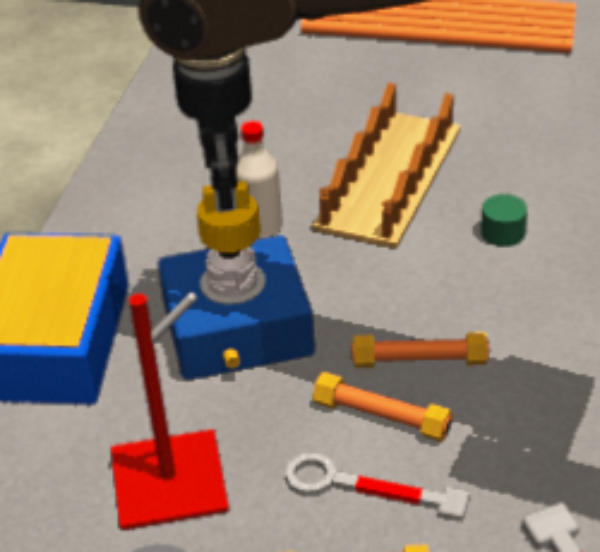

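```bash
python3 -m handwheel '[{"tx":0.0005,"ty":-0.0005,"tz":-0.02,"twist":0},{"tx":0.0005,"ty":-0.0005,"tz":-0.028,"twist":0},{"tx":0.0005,"ty":-0.0005,"tz":-0.032,"twist":0},{"tx":0.0005,"ty":-0.0005,"tz":-0.034,"twist":0},{"tx":0.0005,"ty":-0.0005,"tz":-0.034,"twist":0}]'; python3 -c "
from h import *
s=r.observe();print(s['wrist_force'],s['torque'],s['tool_pos'])"
```

```text
t: 5.65
tool_pos: [0.6587, -0.0121, 0.1708]
ee_rot: [-1.574, -0.003, -2.759]
wrist_force: [-4.5, -1.0, 7.3]
width: 0.0126
[-4.47970122 -1.01331274  7.31209297] [0.02744816 0.93170225 0.02074434] [ 0.65867017 -0.01209026  0.17076823]
```

```bash
python3 -m handwheel '[{"tx":0.0005,"ty":0.0008,"tz":-0.003,"twist":3},{"tx":0.0005,"ty":0.0008,"tz":-0.004,"twist":6},{"tx":0.0005,"ty":0.0008,"tz":-0.004,"twist":9},{"tx":0.0005,"ty":0.0008,"tz":-0.004,"twist":12},{"tx":0.0005,"ty":0.0008,"tz":-0.004,"twist":12}]'; python3 -c "
from h import *
s=r.observe();print(s['wrist_force'],s['torque'],s['tool_pos'],np.degrees(s['ee_rot']))"
```

```text
t: 6.15
tool_pos: [0.6607, -0.0121, 0.1702]
ee_rot: [-1.57, 0.002, -2.55]
wrist_force: [2.2, 1.3, 0.6]
width: 0.0127
[2.2069227  1.2749817  0.55962926] [ 0.20622175 -0.5349593   0.02760925] [ 0.66074443 -0.01207625  0.17019915] [-8.99532545e+01  9.56918223e-02 -1.46077517e+02]
```

```bash
python3 -m handwheel '[{"tx":-0.0005,"ty":0.001,"tz":-0.004,"twist":3},{"tx":-0.0005,"ty":0.001,"tz":-0.006,"twist":6},{"tx":-0.0005,"ty":0.001,"tz":-0.006,"twist":9},{"tx":-0.0005,"ty":0.001,"tz":-0.006,"twist":12},{"tx":-0.0005,"ty":0.001,"tz":-0.006,"twist":12}]'; python3 -c "
from h import *
s=r.observe();print(s['wrist_force'],s['torque'],s['tool_pos'],np.degrees(s['ee_rot']))"
```

```text
t: 6.65
tool_pos: [0.6607, -0.0109, 0.1663]
ee_rot: [-1.569, 0.004, -2.341]
wrist_force: [-0.7, 1.6, 5.2]
width: 0.0125
[-0.65898762  1.63246508  5.15774489] [4.51590997e-01 1.92790249e-01 1.69154393e-04] [ 0.6606503  -0.01085119  0.16632218] [ -89.89840196    0.22339868 -134.12342747]
```

```bash
python3 -m handwheel '[{"tx":-0.0005,"ty":0,"tz":-0.004,"twist":3},{"tx":-0.0005,"ty":0,"tz":-0.005,"twist":6},{"tx":-0.0005,"ty":0,"tz":-0.005,"twist":9},{"tx":-0.0005,"ty":0,"tz":-0.005,"twist":12},{"tx":-0.0005,"ty":0,"tz":-0.005,"twist":12}]'; python3 -c "
from h import *
s=r.observe();print(s['wrist_force'],s['torque'],s['tool_pos'],np.degrees(s['ee_rot']))"
```

```text
t: 7.15
tool_pos: [0.6615, -0.0104, 0.1662]
ee_rot: [-1.566, 0.007, -2.133]
wrist_force: [-1.7, 3.0, 13.0]
width: 0.0126
[-1.72901247  2.98314407 12.99563865] [0.62225839 0.66289006 0.00863556] [ 0.66151368 -0.01035358  0.16616623] [ -89.71188257    0.42057751 -122.18646193]
```

```bash
python3 -m handwheel '[{"tx":-0.0015,"ty":-0.0005,"tz":-0.003,"twist":3},{"tx":-0.0015,"ty":-0.0005,"tz":-0.004,"twist":6},{"tx":-0.0015,"ty":-0.0005,"tz":-0.004,"twist":9},{"tx":-0.0015,"ty":-0.0005,"tz":-0.004,"twist":12},{"tx":-0.0015,"ty":-0.0005,"tz":-0.004,"twist":12}]'; python3 -c "
from h import *
s=r.observe();print(s['wrist_force'],s['torque'],s['tool_pos'],np.degrees(s['ee_rot']))"
```

```text
t: 7.65
tool_pos: [0.6599, -0.0107, 0.1622]
ee_rot: [-1.565, 0.008, -1.925]
wrist_force: [1.5, 2.6, 1.4]
width: 0.0127
[1.45436818 2.6481358  1.35877712] [ 0.30622307 -0.22252231  0.01413837] [ 0.65987268 -0.01068635  0.16221473] [ -89.69219184    0.47942901 -110.27938214]
```

```bash
python3 -m handwheel '[{"tx":0,"ty":0,"tz":-0.004,"twist":0},{"tx":0,"ty":0,"tz":-0.008,"twist":0},{"tx":0,"ty":0,"tz":-0.011,"twist":0},{"tx":0,"ty":0,"tz":-0.011,"twist":0}]'; python3 -c "
from h import *
s=r.observe();print(s['wrist_force'],s['torque'],s['tool_pos'],np.degrees(s['ee_rot']))"
```

```text
t: 8.05
tool_pos: [0.6602, -0.0105, 0.1524]
ee_rot: [-1.565, 0.009, -1.925]
wrist_force: [-0.2, 2.8, 5.8]
width: 0.0125
[-0.18538791  2.82024157  5.84408926] [ 0.30875342  0.22950966 -0.02754724] [ 0.66015041 -0.01050729  0.1524224 ] [ -89.69410013    0.49724305 -110.32086097]
```

```bash
python3 -m handwheel '[{"tx":0,"ty":0,"tz":0,"twist":-4},{"tx":0,"ty":0,"tz":0,"twist":-8},{"tx":0,"ty":0,"tz":0,"twist":-12},{"tx":0,"ty":0,"tz":0,"twist":-16},{"tx":0,"ty":0,"tz":0,"twist":-16}]'; python3 -c "
from h import *
s=r.observe();print(s['wrist_force'],s['torque'],s['tool_pos'],np.degrees(s['ee_rot']))"
```

```text
t: 8.55
tool_pos: [0.6601, -0.0104, 0.1524]
ee_rot: [-1.566, 0.009, -2.205]
wrist_force: [1.0, 1.0, 2.1]
width: 0.0128
[1.04177928 0.97870026 2.10598353] [ 0.34946804 -0.00365755 -0.01877165] [ 0.66009372 -0.01040618  0.15243031] [ -89.71826119    0.4933449  -126.35212835]
```

```bash
python3 -m handwheel '[{"tx":0,"ty":0,"tz":-0.001,"twist":-4},{"tx":0,"ty":0,"tz":-0.002,"twist":-8},{"tx":0,"ty":0,"tz":-0.002,"twist":-12},{"tx":0,"ty":0,"tz":-0.002,"twist":-12}]'; python3 -c "
from h import *
s=r.observe();print(s['wrist_force'],s['torque'],s['tool_pos'],np.degrees(s['ee_rot']))"
```

```text
t: 8.95
tool_pos: [0.6603, -0.0104, 0.1509]
ee_rot: [-1.566, 0.009, -2.414]
wrist_force: [-0.3, 2.1, 3.5]
width: 0.0128
[-0.33286903  2.09121641  3.49267511] [ 0.31985379  0.00998837 -0.11794193] [ 0.66032892 -0.01036968  0.15086487] [ -89.7038388     0.52404371 -138.31613478]
```

```bash
python3 -m handwheel '[{"tx":0,"ty":0,"tz":-0.001,"twist":-4},{"tx":0,"ty":0,"tz":-0.002,"twist":-8},{"tx":0,"ty":0,"tz":-0.003,"twist":-12},{"tx":0,"ty":0,"tz":-0.003,"twist":-12}]'; python3 -c "
from h import *
s=r.observe();print(s['wrist_force'],s['torque'],s['tool_pos'],np.degrees(s['ee_rot']))"
```

```text
t: 9.35
tool_pos: [0.6607, -0.0105, 0.1488]
ee_rot: [-1.565, 0.01, -2.623]
wrist_force: [0.4, 0.9, 4.9]
width: 0.0127
[0.40216759 0.88996769 4.86400574] [ 0.35788499  0.08686363 -0.14711399] [ 0.66074474 -0.01046409  0.14882939] [ -89.67030418    0.56945823 -150.25972427]
```

```bash
python3 -m handwheel '[{"tx":0,"ty":0,"tz":-0.001,"twist":-4},{"tx":0,"ty":0,"tz":-0.002,"twist":-8},{"tx":0,"ty":0,"tz":-0.002,"twist":-8}]'; python3 -c "
from h import *
s=r.observe();print(s['wrist_force'],s['torque'],s['tool_pos'],np.degrees(s['ee_rot']))"
```

```text
t: 9.65
tool_pos: [0.6608, -0.0105, 0.1475]
ee_rot: [-1.565, 0.01, -2.761]
wrist_force: [-1.2, 1.8, 5.0]
width: 0.0126
[-1.21911127  1.76531129  5.03301147] [ 0.33051458  0.199679   -0.03952779] [ 0.66077758 -0.01051881  0.14751451] [ -89.66816526    0.54967254 -158.16862802]
```

```bash
python3 -m handwheel '[{"tx":0,"ty":0,"tz":-0.001,"twist":-3},{"tx":0,"ty":0,"tz":-0.002,"twist":-6},{"tx":0,"ty":0,"tz":-0.002,"twist":-6}]'; python3 -c "
from h import *
s=r.observe();print(s['wrist_force'],s['torque'],s['tool_pos'],np.degrees(s['ee_rot']))"
```

```text
t: 9.95
tool_pos: [0.6608, -0.0105, 0.1465]
ee_rot: [-1.565, 0.009, -2.864]
wrist_force: [-0.4, 2.1, 5.5]
width: 0.0128
[-0.37971375  2.08959595  5.46496987] [ 0.38609624  0.30016318 -0.09066721] [ 0.66082411 -0.01046484  0.14645763] [ -89.68404012    0.53651203 -164.08824936]
```

```bash
python3 -m handwheel '[{"tx":0,"ty":0,"tz":-0.001,"twist":-2},{"tx":0,"ty":0,"tz":-0.001,"twist":-3},{"tx":0,"ty":0,"tz":-0.001,"twist":-3}]'; python3 -c "
from h import *
s=r.observe();print(s['wrist_force'],s['torque'],s['tool_pos'],np.degrees(s['ee_rot']))"
```

```text
t: 10.25
tool_pos: [0.6608, -0.0104, 0.1462]
ee_rot: [-1.565, 0.009, -2.913]
wrist_force: [-1.0, 2.6, 5.7]
width: 0.0125
[-1.00197797  2.64205088  5.67444915] [0.32732356 0.32072528 0.1333578 ] [ 0.66083526 -0.01043594  0.14624924] [ -89.67269956    0.51956661 -166.89149696]
```

```bash
python3 -m handwheel '[{"tx":0,"ty":0,"tz":0,"twist":-2},{"tx":0,"ty":0,"tz":0,"twist":-3},{"tx":0,"ty":0,"tz":0,"twist":-3}]'; python3 -c "
from h import *
s=r.observe();print(s['wrist_force'],s['torque'],s['tool_pos'],np.degrees(s['ee_rot']))"
```

```text
t: 10.55
tool_pos: [0.6608, -0.0104, 0.1463]
ee_rot: [-1.564, 0.009, -2.96]
wrist_force: [0.2, 1.4, 3.6]
width: 0.0125
[0.24252963 1.4106446  3.6418935 ] [0.42732133 0.02950559 1.33660113] [ 0.66082054 -0.01036594  0.14627571] [ -89.60151299    0.49157136 -169.56948008]
```

Home: the height is right at 20 mm below the thread tops and the torque stop has been felt (1.3 N m). I'll release and go to a view of the rack and pipes.

```bash
python3 -m handwheel '[{"tx":0,"ty":0,"tz":0,"twist":0.5},{"tx":0,"ty":0,"tz":0,"twist":0.5},{"tx":0,"ty":0,"tz":0.0,"twist":0.5},{"tx":0,"ty":0,"tz":0.02,"twist":0.5},{"tx":0,"ty":0,"tz":0.06,"twist":0},{"tx":0,"ty":0,"tz":0.1,"twist":0},{"tx":-0.12,"ty":-0.19,"tz":0.25,"twist":79},{"tx":-0.12,"ty":-0.19,"tz":0.25,"twist":79},{"tx":-0.12,"ty":-0.19,"tz":0.25,"twist":79},{"tx":-0.12,"ty":-0.19,"tz":0.25,"twist":79},{"tx":-0.12,"ty":-0.19,"tz":0.25,"twist":79},{"tx":-0.12,"ty":-0.19,"tz":0.25,"twist":79},{"tx":-0.12,"ty":-0.19,"tz":0.25,"twist":79},{"tx":-0.12,"ty":-0.19,"tz":0.25,"twist":79},{"tx":-0.12,"ty":-0.19,"tz":0.25,"twist":79},{"tx":-0.12,"ty":-0.19,"tz":0.25,"twist":79},{"tx":-0.12,"ty":-0.19,"tz":0.25,"twist":79}]' 0.05
python3 - <<'E'
from h import *
c=shot('wrist','w4'); pipes(c)
P,H,S,V=masks(c); z=P[...,2]
t=(P[...,0]>.58)&(P[...,0]<.74)&(P[...,1]>-.09)&(P[...,1]<.07)
m=t&(z>.08)&(H>20)&(H<35)&(S>120)
print('captop',np.percentile(z[m],98) if m.sum() else None)
k=(H>5)&(H<28)&(S>60)&(P[...,0]>.42)&(P[...,0]<.70)&(P[...,1]<-.14)&(P[...,1]>-.5)
m=k&(z>.008)&(z<.017); print('rackbase',m.sum(),rect(P[m]),np.median(z[m]))
m=k&(z>.035)&(z<.07); print('V',m.sum(),rect(P[m]),np.percentile(z[m],99))
E
```

```text
t: 12.25
tool_pos: [0.5406, -0.2006, 0.3959]
ee_rot: [-1.564, 0.009, -1.582]
wrist_force: [-0.8, -0.8, 0.3]
width: 0.0495
pipe? px 230.0 26.0 (array([449.7,  -2.9, 148.5,  34.5]), np.float32(10.0)) z98 0.0328
pipe? px 295.0 217.0 (array([ 519.1, -224. ,   23.3,   11.9]), np.float32(81.8)) z98 0.0499
pipe? px 358.0 223.0 (array([ 598.4, -233.1,   25.6,   12.3]), np.float32(81.9)) z98 0.0498
pipe? px 290.0 264.0 (array([ 510.5, -285.2,   22.1,   11.9]), np.float32(82.1)) z98 0.0499
pipe? px 350.0 270.0 (array([ 589.7, -295.2,   22.9,   12. ]), np.float32(82.4)) z98 0.0497
pipe? px 285.0 308.0 (array([ 502. , -346.8,   21.8,   11.8]), np.float32(82.0)) z98 0.0498
pipe? px 342.0 316.0 (array([ 579.3, -370.1,   46.2,   12.2]), np.float32(81.8)) z98 0.0499
pipe? px 336.0 355.0 (array([ 571.8, -425. ,   40.6,   12.2]), np.float32(82.6)) z98 0.0498
pipe? px 280.0 350.0 (array([ 492.6, -408.8,   20.3,   12.2]), np.float32(87.2)) z98 0.0499
captop 0.14723175806149938
rackbase 10234 (array([ 546. , -320.9,  264.2,  110. ]), np.float32(82.1)) 0.011504690998605738
V 3700 (array([ 546.1, -319.1,  254.9,   92.2]), np.float32(82.0)) 0.06323691933878932
```

View pics/w4.png

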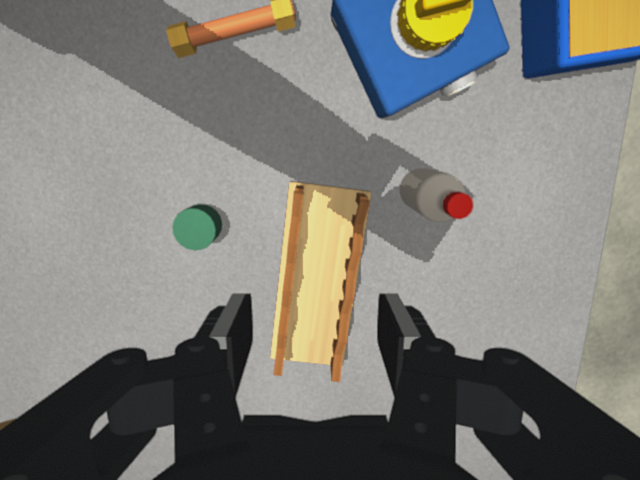

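```bash
python3 -m handwheel '[{"tx":-0.091,"ty":0.199,"tz":-0.245,"twist":-78},{"tx":-0.091,"ty":0.199,"tz":-0.245,"twist":-78},{"tx":-0.091,"ty":0.199,"tz":-0.245,"twist":-78},{"tx":-0.091,"ty":0.199,"tz":-0.245,"twist":-78},{"tx":-0.091,"ty":0.199,"tz":-0.245,"twist":-78},{"tx":-0.091,"ty":0.199,"tz":-0.245,"twist":-78},{"tx":-0.091,"ty":0.199,"tz":-0.245,"twist":-78},{"tx":-0.091,"ty":0.199,"tz":-0.245,"twist":-78},{"tx":-0.091,"ty":0.199,"tz":-0.245,"twist":-78},{"tx":-0.091,"ty":0.199,"tz":-0.245,"twist":-78},{"tx":-0.091,"ty":0.199,"tz":-0.245,"twist":-78}]' 0.06
python3 - <<'E'
from h import *
w=pickle.load(open('w4.pkl','rb'))
P,H,S,V=masks(w); z=P[...,2]; m=((H>172)|(H<6))&(S>150)&(z>.1); print('spray',P[m].mean(0),m.sum())
c=shot('wrist','w5'); pipes(c); s=c['s']; print(s['tool_pos'],np.degrees(s['ee_rot']))
E
```

```text
t: 13.4
tool_pos: [0.4498, -0.0017, 0.1511]
ee_rot: [-1.564, 0.009, -2.942]
wrist_force: [0.1, -0.5, 0.1]
width: 0.0603
spray [ 0.68208605 -0.19470809  0.14857124] 585
pipe? px 181.0 175.0 (array([472.9,  92.6, 148.9,  33.9]), np.float32(-11.7)) z98 0.0326
pipe? px 308.0 237.0 (array([448.6,   1.1, 148.1,  33.8]), np.float32(12.7)) z98 0.0324
pipe? px 624.0 196.0 (array([ 523.1, -193.2,   13.7,   10.3]), np.float32(84.2)) z98 0.0464
[ 0.44977066 -0.00167506  0.15114565] [ -89.6169744     0.52238827 -168.56090211]
```

View pics/w5.png

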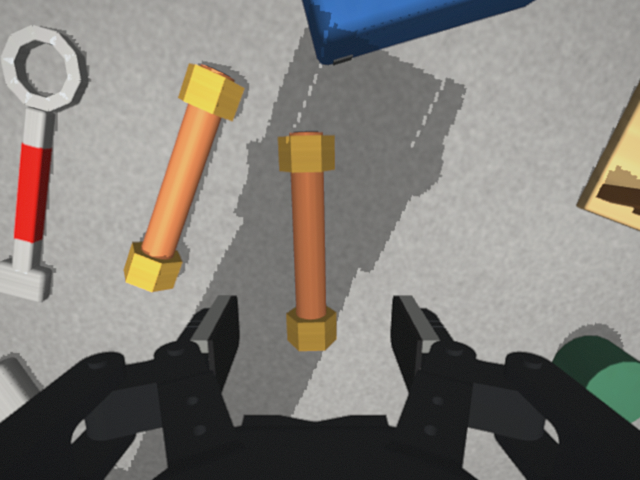

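```bash
python3 -m handwheel '[{"tx":-0.001,"ty":0.003,"tz":-0.045,"twist":1.2},{"tx":-0.001,"ty":0.003,"tz":-0.09,"twist":1.2},{"tx":-0.001,"ty":0.003,"tz":-0.118,"twist":1.2},{"tx":-0.001,"ty":0.003,"tz":-0.124,"twist":1.2},{"tx":-0.001,"ty":0.003,"tz":-0.124,"twist":1.2}]' 0.06
python3 -m handwheel '[{"tx":0,"ty":0,"tz":0,"twist":0},{"tx":0,"ty":0,"tz":0,"twist":0},{"tx":0,"ty":0,"tz":0,"twist":0},{"tx":0,"ty":0,"tz":0,"twist":0},{"tx":0,"ty":0,"tz":0,"twist":0},{"tx":0,"ty":0,"tz":0.0,"twist":0},{"tx":0,"ty":0,"tz":0.04,"twist":0},{"tx":0,"ty":0,"tz":0.09,"twist":0},{"tx":0,"ty":0,"tz":0.12,"twist":0},{"tx":0,"ty":0,"tz":0.12,"twist":0}]' 0 70
```

```text
t: 13.95
tool_pos: [0.4485, 0.0012, 0.0268]
ee_rot: [-1.565, 0.008, -2.921]
wrist_force: [0.4, 0.4, 0.4]
width: 0.0598
t: 14.95
tool_pos: [0.4521, 0.0005, 0.1529]
ee_rot: [-1.559, 0.019, -2.92]
wrist_force: [1.6, -0.0, -1.8]
width: 0.0195
```

```bash
python3 -m handwheel '[{"tx":0.081,"ty":-0.414,"tz":0.01,"twist":-20.6},{"tx":0.081,"ty":-0.414,"tz":0.01,"twist":-20.6},{"tx":0.081,"ty":-0.414,"tz":0.01,"twist":-20.6},{"tx":0.081,"ty":-0.414,"tz":0.01,"twist":-20.6},{"tx":0.081,"ty":-0.414,"tz":0.01,"twist":-20.6},{"tx":0.081,"ty":-0.414,"tz":0.01,"twist":-20.6},{"tx":0.081,"ty":-0.414,"tz":0.01,"twist":-20.6},{"tx":0.081,"ty":-0.414,"tz":0.01,"twist":-20.6},{"tx":0.081,"ty":-0.414,"tz":0.01,"twist":-20.6},{"tx":0.081,"ty":-0.414,"tz":0.01,"twist":-20.6},{"tx":0.081,"ty":-0.414,"tz":0.01,"twist":-20.6},{"tx":0.081,"ty":-0.414,"tz":0.01,"twist":-20.6}]'
python3 - <<'E'
from h import *
c=shot('wrist','w6'); pipes(c,zlo=.1,zhi=.2); s=c['s']; print(s['tool_pos'],np.degrees(s['ee_rot']),s['wrist_force'],s['torque'])
E
```

```text
t: 16.15
tool_pos: [0.5326, -0.4118, 0.1614]
ee_rot: [-1.561, 0.017, 3.004]
wrist_force: [-0.0, 0.8, -1.3]
width: 0.0194
pipe? px 314.0 250.0 (array([ 549.2, -414.9,  112.5,   37. ]), np.float32(-7.0)) z98 0.1653
[ 0.53258363 -0.41181012  0.16141369] [-89.46535763   0.96857239 172.12815662] [-0.04648109  0.78795284 -1.32184502] [ 0.0187831  -0.06252235  0.06203329]
```

View pics/w6.png

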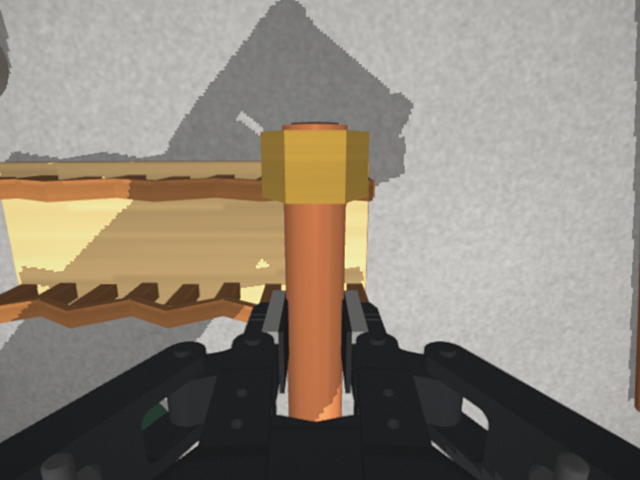

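```bash
python3 -m handwheel '[{"tx":0.002,"ty":-0.0005,"tz":-0.04,"twist":0},{"tx":0.002,"ty":-0.0005,"tz":-0.07,"twist":0},{"tx":0.002,"ty":-0.0005,"tz":-0.085,"twist":0},{"tx":0.002,"ty":-0.0005,"tz":-0.09,"twist":0},{"tx":0.002,"ty":-0.0005,"tz":-0.091,"twist":0}]'
```

```text
t: 16.7
tool_pos: [0.5352, -0.412, 0.0714]
ee_rot: [-1.56, 0.018, 3.005]
wrist_force: [-0.7, 0.5, -1.3]
width: 0.0194
```

```bash
python3 -m handwheel '[{"tx":-0.001,"ty":-0.0005,"tz":-0.002,"twist":0},{"tx":-0.001,"ty":-0.0005,"tz":-0.0025,"twist":0},{"tx":-0.001,"ty":-0.0005,"tz":-0.0025,"twist":0}]'
```

```text
t: 17.0
tool_pos: [0.5349, -0.413, 0.0702]
ee_rot: [-1.559, 0.02, 3.005]
wrist_force: [1.0, -0.2, 0.2]
width: 0.0192
```

```bash
python3 -m handwheel '[{"tx":0,"ty":0,"tz":0,"twist":0},{"tx":0,"ty":0,"tz":0,"twist":0},{"tx":0,"ty":0,"tz":0,"twist":0},{"tx":0,"ty":0,"tz":0,"twist":0},{"tx":0,"ty":0,"tz":0.04,"twist":0},{"tx":0,"ty":0,"tz":0.09,"twist":0},{"tx":0,"ty":0,"tz":0.13,"twist":0},{"tx":0,"ty":0,"tz":0.13,"twist":0}]' 0.042
python3 - <<'E'
from h import *
c=shot('wrist','w7'); pipes(c,zlo=.062,zhi=.09); s=c['s']; print(s['tool_pos'],np.degrees(s['ee_rot']))
E
```

```text
t: 17.8
tool_pos: [0.5377, -0.4159, 0.2096]
ee_rot: [-1.55, 0.032, 3.005]
wrist_force: [0.9, -0.4, 0.9]
width: 0.042
pipe? px 307.0 243.0 (array([ 533.6, -412.9,  147.9,   33.1]), np.float32(-7.8)) z98 0.0747
[ 0.53773927 -0.41590056  0.20956621] [-88.7967409    1.83733041 172.19988711]
```

View pics/w7.png

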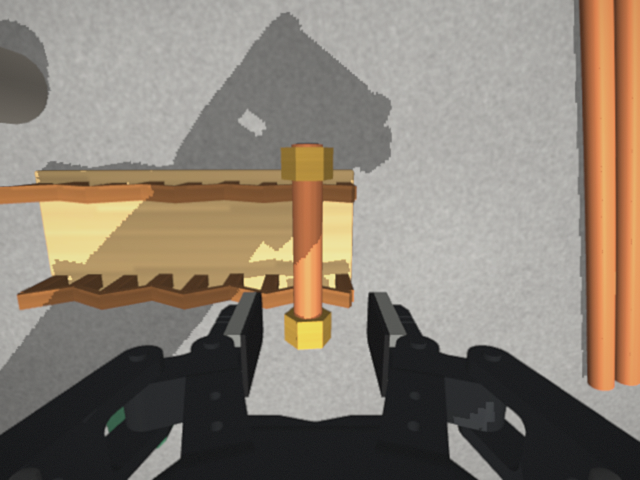

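Run:
```python
from h import *
for i in range(3):
    s=r.observe(); print(s['t'],s['tool_pos'],np.degrees(s['ee_rot'])); r.capture('side')
```

```text
17.85 [ 0.53650865 -0.41470865  0.205545  ] [-89.0094348    1.5643407  172.19052108]
17.9 [ 0.53529808 -0.41346774  0.20204757] [-89.22726784   1.29396326 172.18092474]
17.95 [ 0.53453727 -0.41264984  0.19965797] [-89.37386573   1.10991746 172.17856433]
```

```bash
python3 -m handwheel '[{"tx":-0.0615,"ty":0.505,"tz":-0.04,"twist":-4},{"tx":-0.0615,"ty":0.505,"tz":-0.04,"twist":-4},{"tx":-0.0615,"ty":0.505,"tz":-0.04,"twist":-4},{"tx":-0.0615,"ty":0.505,"tz":-0.04,"twist":-4},{"tx":-0.0615,"ty":0.505,"tz":-0.04,"twist":-4},{"tx":-0.0615,"ty":0.505,"tz":-0.04,"twist":-4},{"tx":-0.0615,"ty":0.505,"tz":-0.04,"twist":-4},{"tx":-0.0615,"ty":0.505,"tz":-0.04,"twist":-4},{"tx":-0.0615,"ty":0.505,"tz":-0.04,"twist":-4},{"tx":-0.0615,"ty":0.505,"tz":-0.04,"twist":-4},{"tx":-0.0615,"ty":0.505,"tz":-0.05,"twist":-4},{"tx":-0.0615,"ty":0.505,"tz":-0.05,"twist":-4},{"tx":-0.0615,"ty":0.505,"tz":-0.05,"twist":-4},{"tx":-0.0615,"ty":0.505,"tz":-0.05,"twist":-4},{"tx":-0.0615,"ty":0.505,"tz":-0.05,"twist":-4},{"tx":-0.0615,"ty":0.505,"tz":-0.05,"twist":-4}]' 0.06
python3 - <<'E'
from h import *
c=shot('wrist','w8'); pipes(c); s=c['s']; print(s['tool_pos'],np.degrees(s['ee_rot']),s['joint_positions'].round(2))
E
```

```text
t: 19.6
tool_pos: [0.4731, 0.0916, 0.1485]
ee_rot: [-1.561, 0.018, 2.933]
wrist_force: [0.3, 0.0, -0.1]
width: 0.06
pipe? px 311.0 240.0 (array([472.7,  93.1, 148.1,  34. ]), np.float32(-12.1)) z98 0.0324
pipe? px 31.0 332.0 (array([458.7, 303.6,  86.2,  19.6]), np.float32(15.1)) z98 0.0272
[0.47308555 0.09163057 0.14853312] [-89.46121642   1.03386837 168.05490591] [-0.01 -0.03  2.14 -0.01  1.02  1.77]
```

View pics/w8.png

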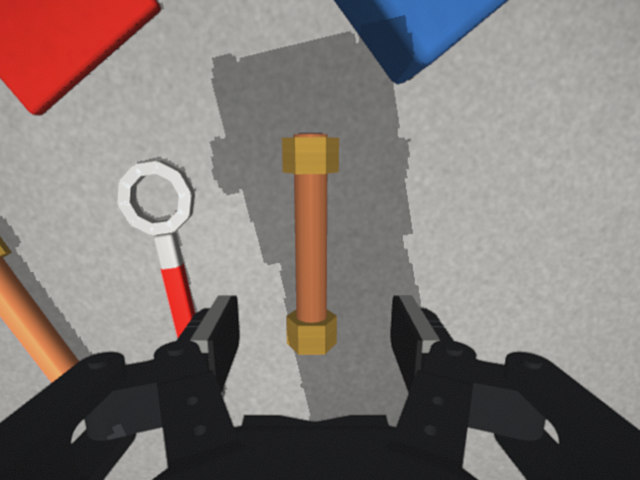

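```bash
python3 -m handwheel '[{"tx":-0.0005,"ty":0.0015,"tz":-0.045,"twist":0},{"tx":-0.0005,"ty":0.0015,"tz":-0.09,"twist":0},{"tx":-0.0005,"ty":0.0015,"tz":-0.115,"twist":0},{"tx":-0.0005,"ty":0.0015,"tz":-0.1215,"twist":0},{"tx":-0.0005,"ty":0.0015,"tz":-0.1215,"twist":0},{"tx":-0.0005,"ty":0.0015,"tz":-0.1215,"twist":0}]' 0.06
python3 -m handwheel '[{"tx":0,"ty":0,"tz":0,"twist":0},{"tx":0,"ty":0,"tz":0,"twist":0},{"tx":0,"ty":0,"tz":0,"twist":0},{"tx":0,"ty":0,"tz":0,"twist":0},{"tx":0,"ty":0,"tz":0,"twist":0},{"tx":0,"ty":0,"tz":0.03,"twist":0},{"tx":0,"ty":0,"tz":0.06,"twist":0},{"tx":0,"ty":0,"tz":0.09,"twist":0},{"tx":0,"ty":0,"tz":0.12,"twist":0},{"tx":0,"ty":0,"tz":0.13,"twist":0},{"tx":0,"ty":0,"tz":0.13,"twist":0},{"tx":0,"ty":0,"tz":0.13,"twist":0},{"tx":0,"ty":0,"tz":0.13,"twist":0},{"tx":0,"ty":0,"tz":0.13,"twist":0}]' 0 70
```

```text
t: 20.25
tool_pos: [0.4741, 0.0932, 0.0286]
ee_rot: [-1.562, 0.021, 2.933]
wrist_force: [0.7, -0.0, 0.9]
width: 0.0598
t: 21.65
tool_pos: [0.473, 0.0932, 0.1567]
ee_rot: [-1.561, 0.018, 2.933]
wrist_force: [-0.7, -0.3, -2.2]
width: 0.0193
```

```bash
python3 -m handwheel '[{"tx":0.07,"ty":-0.444,"tz":0.005,"twist":4},{"tx":0.07,"ty":-0.444,"tz":0.005,"twist":4},{"tx":0.07,"ty":-0.444,"tz":0.005,"twist":4},{"tx":0.07,"ty":-0.444,"tz":0.005,"twist":4},{"tx":0.07,"ty":-0.444,"tz":0.005,"twist":4},{"tx":0.07,"ty":-0.444,"tz":0.005,"twist":4},{"tx":0.07,"ty":-0.444,"tz":0.005,"twist":4},{"tx":0.07,"ty":-0.444,"tz":0.005,"twist":4},{"tx":0.07,"ty":-0.444,"tz":0.005,"twist":4},{"tx":0.07,"ty":-0.444,"tz":0.005,"twist":4},{"tx":0.07,"ty":-0.444,"tz":0.005,"twist":4},{"tx":0.07,"ty":-0.444,"tz":0.005,"twist":4},{"tx":0.07,"ty":-0.444,"tz":0.005,"twist":4},{"tx":0.07,"ty":-0.444,"tz":0.005,"twist":4}]'
python3 - <<'E'
from h import *
c=shot('wrist','w9'); pipes(c,zlo=.11,zhi=.2); s=c['s']; print(s['tool_pos'],np.degrees(s['ee_rot']),s['wrist_force'],s['width'])
E
```

```text
t: 23.05
tool_pos: [0.5431, -0.3494, 0.1617]
ee_rot: [-1.562, 0.017, 3.005]
wrist_force: [0.7, -0.1, -2.0]
width: 0.0193
pipe? px 314.0 253.0 (array([ 558.4, -351.8,  112.6,   37. ]), np.float32(-7.8)) z98 0.1633
[ 0.54306631 -0.34939542  0.16168655] [-89.47181547   0.98954368 172.1515616 ] [ 0.67566422 -0.14501459 -1.9621605 ] 0.019341988244740635
```

```bash
python3 -m handwheel '[{"tx":0.002,"ty":-0.002,"tz":-0.03,"twist":0},{"tx":0.002,"ty":-0.002,"tz":-0.06,"twist":0},{"tx":0.002,"ty":-0.002,"tz":-0.08,"twist":0},{"tx":0.002,"ty":-0.002,"tz":-0.089,"twist":0},{"tx":0.002,"ty":-0.002,"tz":-0.09,"twist":0},{"tx":0.002,"ty":-0.002,"tz":-0.091,"twist":0},{"tx":0.002,"ty":-0.002,"tz":-0.091,"twist":0},{"tx":0.002,"ty":-0.002,"tz":-0.091,"twist":0}]'
```

```text
t: 23.9
tool_pos: [0.5456, -0.3519, 0.0724]
ee_rot: [-1.561, 0.019, 3.005]
wrist_force: [-3.6, 0.2, 5.6]
width: 0.0194
```

Contact (5.6 N). Release and lift.

```bash
python3 -m handwheel '[{"tx":0,"ty":0,"tz":0,"twist":0},{"tx":0,"ty":0,"tz":0,"twist":0},{"tx":0,"ty":0,"tz":0,"twist":0},{"tx":0,"ty":0,"tz":0,"twist":0},{"tx":0,"ty":0,"tz":0.03,"twist":0},{"tx":0,"ty":0,"tz":0.06,"twist":0},{"tx":0,"ty":0,"tz":0.09,"twist":0},{"tx":0,"ty":0,"tz":0.12,"twist":0},{"tx":0,"ty":0,"tz":0.13,"twist":0},{"tx":0,"ty":0,"tz":0.13,"twist":0},{"tx":0,"ty":0,"tz":0.13,"twist":0},{"tx":0,"ty":0,"tz":0.13,"twist":0}]' 0.042
python3 - <<'E'
from h import *
c=shot('wrist','w10'); pipes(c,zlo=.062,zhi=.09); s=c['s']; print(s['tool_pos'],np.degrees(s['ee_rot']))
c=shot('scene','sc10'); pipes(c,reg=(0.3,.65,.2,.5))
c=shot('side','sd10'); pipes(c,reg=(0.3,.65,.2,.5))
E
```

```text
t: 25.1
tool_pos: [0.5447, -0.3511, 0.1996]
ee_rot: [-1.563, 0.015, 3.005]
wrist_force: [0.3, -0.1, -0.2]
width: 0.0422
pipe? px 314.0 237.0 (array([ 543.3, -351.7,  147.7,   33.2]), np.float32(-8.0)) z98 0.0744
pipe? px 405.0 214.0 (array([ 540.6, -413.5,  133.8,   32.8]), np.float32(-7.9)) z98 0.0745
[ 0.5446581  -0.35109063  0.19957641] [-89.55118526   0.86613997 172.1528046 ]
pipe? px 394.0 270.0 (array([462.2, 303.2, 148. ,  29.5]), np.float32(15.3)) z98 0.0354
pipe? px 422.0 272.0 (array([473. , 398.3, 144.9,  30.6]), np.float32(-17.0)) z98 0.037
pipe? px 296.0 335.0 (array([456.1, 308.3, 149.9,  32.9]), np.float32(15.4)) z98 0.035
pipe? px 282.0 368.0 (array([466.8, 400.9, 149.9,  33.5]), np.float32(-16.2)) z98 0.0349
```

```bash
python3 -m handwheel '[{"tx":-0.0865,"ty":0.657,"tz":-0.03,"twist":23.2},{"tx":-0.0865,"ty":0.657,"tz":-0.03,"twist":23.2},{"tx":-0.0865,"ty":0.657,"tz":-0.03,"twist":23.2},{"tx":-0.0865,"ty":0.657,"tz":-0.03,"twist":23.2},{"tx":-0.0865,"ty":0.657,"tz":-0.03,"twist":23.2},{"tx":-0.0865,"ty":0.657,"tz":-0.03,"twist":23.2},{"tx":-0.0865,"ty":0.657,"tz":-0.03,"twist":23.2},{"tx":-0.0865,"ty":0.657,"tz":-0.03,"twist":23.2},{"tx":-0.0865,"ty":0.657,"tz":-0.03,"twist":23.2},{"tx":-0.0865,"ty":0.657,"tz":-0.03,"twist":23.2},{"tx":-0.0865,"ty":0.657,"tz":-0.03,"twist":23.2},{"tx":-0.0865,"ty":0.657,"tz":-0.03,"twist":23.2},{"tx":-0.0865,"ty":0.657,"tz":-0.03,"twist":23.2},{"tx":-0.0865,"ty":0.657,"tz":-0.05,"twist":23.2},{"tx":-0.0865,"ty":0.657,"tz":-0.05,"twist":23.2},{"tx":-0.0865,"ty":0.657,"tz":-0.05,"twist":23.2},{"tx":-0.0865,"ty":0.657,"tz":-0.05,"twist":23.2},{"tx":-0.0865,"ty":0.657,"tz":-0.05,"twist":23.2},{"tx":-0.0865,"ty":0.657,"tz":-0.05,"twist":23.2}]' 0.06
python3 - <<'E'
from h import *
c=shot('wrist','w11'); pipes(c); s=c['s']; print(s['tool_pos'],np.degrees(s['ee_rot']),s['joint_positions'].round(2))
E
```

```text
t: 27.15
tool_pos: [0.4593, 0.3048, 0.1513]
ee_rot: [-1.562, 0.018, -2.875]
wrist_force: [0.5, 0.3, -0.1]
width: 0.06
pipe? px 182.0 189.0 (array([470.2, 398.5, 148.3,  33.8]), np.float32(-17.3)) z98 0.0325
pipe? px 310.0 237.0 (array([459.3, 306.4, 147.9,  33.8]), np.float32(15.1)) z98 0.0324
[0.45927039 0.30478123 0.1512752 ] [ -89.51344767    1.00757571 -164.74119568] [ 0.41  0.12  1.97 -0.01  1.04  1.72]
```

View pics/w11.png

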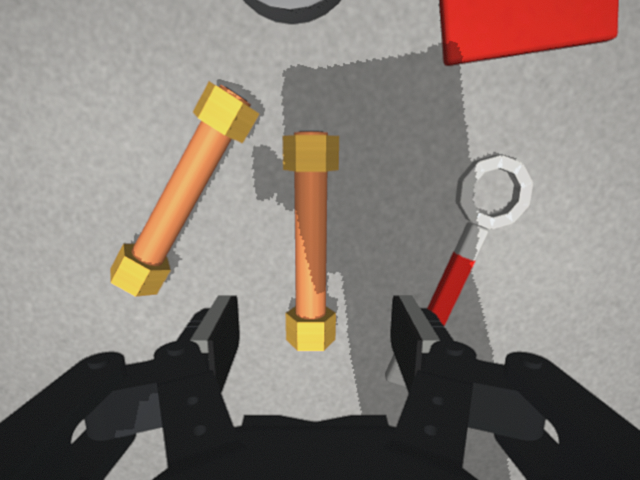

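```bash
python3 -m handwheel '[{"tx":-0.001,"ty":0.0015,"tz":-0.045,"twist":0},{"tx":-0.001,"ty":0.0015,"tz":-0.09,"twist":0},{"tx":-0.001,"ty":0.0015,"tz":-0.117,"twist":0},{"tx":-0.001,"ty":0.0015,"tz":-0.124,"twist":0},{"tx":-0.001,"ty":0.0015,"tz":-0.124,"twist":0},{"tx":-0.001,"ty":0.0015,"tz":-0.124,"twist":0}]' 0.06
python3 -m handwheel '[{"tx":0,"ty":0,"tz":0,"twist":0},{"tx":0,"ty":0,"tz":0,"twist":0},{"tx":0,"ty":0,"tz":0,"twist":0},{"tx":0,"ty":0,"tz":0,"twist":0},{"tx":0,"ty":0,"tz":0,"twist":0},{"tx":0,"ty":0,"tz":0.03,"twist":0},{"tx":0,"ty":0,"tz":0.06,"twist":0},{"tx":0,"ty":0,"tz":0.09,"twist":0},{"tx":0,"ty":0,"tz":0.12,"twist":0},{"tx":0,"ty":0,"tz":0.13,"twist":0},{"tx":0,"ty":0,"tz":0.13,"twist":0},{"tx":0,"ty":0,"tz":0.13,"twist":0},{"tx":0,"ty":0,"tz":0.13,"twist":0},{"tx":0,"ty":0,"tz":0.13,"twist":0}]' 0 70
```

```text
t: 27.8
tool_pos: [0.4597, 0.3069, 0.029]
ee_rot: [-1.563, 0.021, -2.875]
wrist_force: [0.3, 0.8, -0.4]
width: 0.06
t: 29.2
tool_pos: [0.4587, 0.3064, 0.157]
ee_rot: [-1.562, 0.017, -2.875]
wrist_force: [-0.9, 0.6, -1.4]
width: 0.0193
```

```bash
python3 -m handwheel '[{"tx":0.093,"ty":-0.597,"tz":0.005,"twist":-23.1},{"tx":0.093,"ty":-0.597,"tz":0.005,"twist":-23.1},{"tx":0.093,"ty":-0.597,"tz":0.005,"twist":-23.1},{"tx":0.093,"ty":-0.597,"tz":0.005,"twist":-23.1},{"tx":0.093,"ty":-0.597,"tz":0.005,"twist":-23.1},{"tx":0.093,"ty":-0.597,"tz":0.005,"twist":-23.1},{"tx":0.093,"ty":-0.597,"tz":0.005,"twist":-23.1},{"tx":0.093,"ty":-0.597,"tz":0.005,"twist":-23.1},{"tx":0.093,"ty":-0.597,"tz":0.005,"twist":-23.1},{"tx":0.093,"ty":-0.597,"tz":0.005,"twist":-23.1},{"tx":0.093,"ty":-0.597,"tz":0.005,"twist":-23.1},{"tx":0.093,"ty":-0.597,"tz":0.005,"twist":-23.1},{"tx":0.093,"ty":-0.597,"tz":0.005,"twist":-23.1},{"tx":0.093,"ty":-0.597,"tz":0.005,"twist":-23.1},{"tx":0.093,"ty":-0.597,"tz":0.005,"twist":-23.1},{"tx":0.093,"ty":-0.597,"tz":0.005,"twist":-23.1},{"tx":0.093,"ty":-0.597,"tz":0.005,"twist":-23.1},{"tx":0.093,"ty":-0.597,"tz":0.005,"twist":-23.1}]'
python3 - <<'E'
from h import *
c=shot('wrist','w12'); pipes(c,zlo=.11,zhi=.2); s=c['s']; print(s['tool_pos'],np.degrees(s['ee_rot']),s['wrist_force'],s['width'])
E
```

```text
t: 31.0
tool_pos: [0.5519, -0.2894, 0.1621]
ee_rot: [-1.562, 0.017, 3.006]
wrist_force: [-0.2, -0.3, -0.9]
width: 0.0192
pipe? px 13.0 13.0 (array([ 674.3, -202.2,   16.2,    4.7]), np.float32(-57.6)) z98 0.1468
pipe? px 315.0 251.0 (array([ 567.6, -291.3,  114.2,   37. ]), np.float32(-8.9)) z98 0.1631
[ 0.55187737 -0.28938716  0.16211888] [-89.51315608   0.98835269 172.2393719 ] [-0.19699571 -0.25522545 -0.93433836] 0.019248218532617833
```

View pics/w12.png

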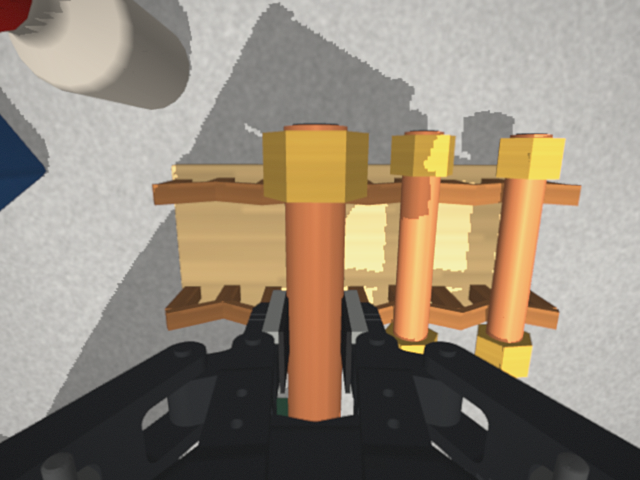

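```bash
python3 -m handwheel '[{"tx":-0.001,"ty":-0.0015,"tz":-0.03,"twist":0},{"tx":-0.001,"ty":-0.0015,"tz":-0.06,"twist":0},{"tx":-0.001,"ty":-0.0015,"tz":-0.08,"twist":0},{"tx":-0.001,"ty":-0.0015,"tz":-0.089,"twist":0},{"tx":-0.001,"ty":-0.0015,"tz":-0.09,"twist":0},{"tx":-0.001,"ty":-0.0015,"tz":-0.091,"twist":0},{"tx":-0.001,"ty":-0.0015,"tz":-0.091,"twist":0},{"tx":-0.001,"ty":-0.0015,"tz":-0.091,"twist":0}]'
```

```text
t: 31.85
tool_pos: [0.5507, -0.2903, 0.073]
ee_rot: [-1.564, 0.015, 3.007]
wrist_force: [-4.8, 4.2, 5.6]
width: 0.0197
```

```bash
python3 -m handwheel '[{"tx":0,"ty":0,"tz":0,"twist":0},{"tx":0,"ty":0,"tz":0,"twist":0},{"tx":0,"ty":0,"tz":0,"twist":0},{"tx":0,"ty":0,"tz":0,"twist":0},{"tx":0,"ty":0,"tz":0.03,"twist":0},{"tx":0,"ty":0,"tz":0.06,"twist":0},{"tx":0,"ty":0,"tz":0.09,"twist":0},{"tx":0,"ty":0,"tz":0.12,"twist":0},{"tx":0,"ty":0,"tz":0.13,"twist":0},{"tx":0,"ty":0,"tz":0.13,"twist":0},{"tx":0,"ty":0,"tz":0.13,"twist":0},{"tx":0,"ty":0,"tz":0.13,"twist":0}]' 0.042
python3 - <<'E'
from h import *
c=shot('wrist','w13'); pipes(c,zlo=.062,zhi=.09); s=c['s']; print(s['tool_pos'],np.degrees(s['ee_rot']))
c=shot('side','sd13'); pipes(c,reg=(0.3,.65,.2,.5))
E
```

```text
t: 33.05
tool_pos: [0.5497, -0.2896, 0.2003]
ee_rot: [-1.566, 0.011, 3.006]
wrist_force: [-0.2, -0.5, 0.2]
width: 0.0419
pipe? px 405.0 210.0 (array([ 547.2, -352.4,  139.6,   32.8]), np.float32(-8.0)) z98 0.0743
pipe? px 491.0 232.0 (array([ 534. , -411. ,  148. ,   30.9]), np.float32(-7.6)) z98 0.0747
pipe? px 314.0 234.0 (array([ 549.2, -290.2,  148.6,   32.8]), np.float32(-7.9)) z98 0.0744
[ 0.54968263 -0.28962952  0.20030509] [-89.71227586   0.65484456 172.25878369]
pipe? px 282.0 368.0 (array([467.1, 400.9, 150.2,  33.1]), np.float32(-17.4)) z98 0.0346
```

```bash
python3 -m handwheel '[{"tx":-0.0795,"ty":0.689,"tz":-0.03,"twist":-9.6},{"tx":-0.0795,"ty":0.689,"tz":-0.03,"twist":-9.6},{"tx":-0.0795,"ty":0.689,"tz":-0.03,"twist":-9.6},{"tx":-0.0795,"ty":0.689,"tz":-0.03,"twist":-9.6},{"tx":-0.0795,"ty":0.689,"tz":-0.03,"twist":-9.6},{"tx":-0.0795,"ty":0.689,"tz":-0.03,"twist":-9.6},{"tx":-0.0795,"ty":0.689,"tz":-0.03,"twist":-9.6},{"tx":-0.0795,"ty":0.689,"tz":-0.03,"twist":-9.6},{"tx":-0.0795,"ty":0.689,"tz":-0.03,"twist":-9.6},{"tx":-0.0795,"ty":0.689,"tz":-0.03,"twist":-9.6},{"tx":-0.0795,"ty":0.689,"tz":-0.03,"twist":-9.6},{"tx":-0.0795,"ty":0.689,"tz":-0.03,"twist":-9.6},{"tx":-0.0795,"ty":0.689,"tz":-0.03,"twist":-9.6},{"tx":-0.0795,"ty":0.689,"tz":-0.05,"twist":-9.6},{"tx":-0.0795,"ty":0.689,"tz":-0.05,"twist":-9.6},{"tx":-0.0795,"ty":0.689,"tz":-0.05,"twist":-9.6},{"tx":-0.0795,"ty":0.689,"tz":-0.05,"twist":-9.6},{"tx":-0.0795,"ty":0.689,"tz":-0.05,"twist":-9.6},{"tx":-0.0795,"ty":0.689,"tz":-0.05,"twist":-9.6},{"tx":-0.0795,"ty":0.689,"tz":-0.05,"twist":-9.6}]' 0.06
python3 - <<'E'
from h import *
c=shot('wrist','w14'); pipes(c); s=c['s']; print(s['tool_pos'],np.degrees(s['ee_rot']),s['joint_positions'].round(2))
E
```

```text
t: 35.15
tool_pos: [0.4711, 0.3985, 0.1515]
ee_rot: [-1.566, 0.013, 2.837]
wrist_force: [-0.3, 0.1, 0.3]
width: 0.0598
pipe? px 313.0 239.0 (array([470.1, 399.4, 147.9,  34.3]), np.float32(-17.5)) z98 0.0325
[0.47105621 0.39845489 0.15152423] [-89.7410019    0.73534415 162.57155487] [ 0.54  0.26  1.81 -0.01  1.07  2.42]
```

View pics/w14.png

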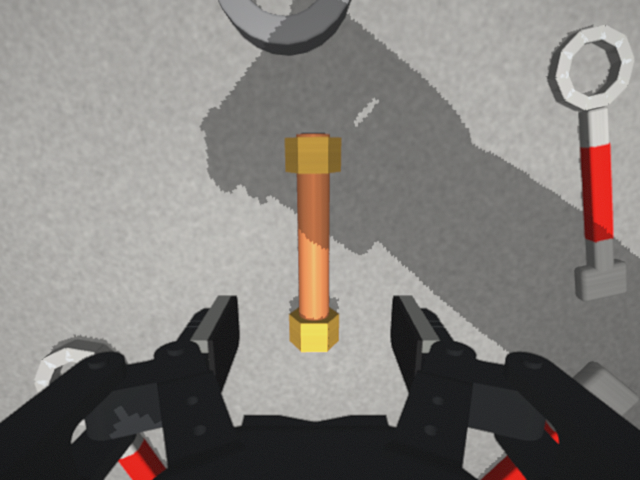

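```bash
python3 -m handwheel '[{"tx":-0.002,"ty":0.001,"tz":-0.045,"twist":0},{"tx":-0.002,"ty":0.001,"tz":-0.09,"twist":0},{"tx":-0.002,"ty":0.001,"tz":-0.117,"twist":0},{"tx":-0.002,"ty":0.001,"tz":-0.124,"twist":0},{"tx":-0.002,"ty":0.001,"tz":-0.124,"twist":0},{"tx":-0.002,"ty":0.001,"tz":-0.124,"twist":0}]' 0.06
python3 -m handwheel '[{"tx":0,"ty":0,"tz":0,"twist":0},{"tx":0,"ty":0,"tz":0,"twist":0},{"tx":0,"ty":0,"tz":0,"twist":0},{"tx":0,"ty":0,"tz":0,"twist":0},{"tx":0,"ty":0,"tz":0,"twist":0},{"tx":0,"ty":0,"tz":0.03,"twist":0},{"tx":0,"ty":0,"tz":0.06,"twist":0},{"tx":0,"ty":0,"tz":0.09,"twist":0},{"tx":0,"ty":0,"tz":0.12,"twist":0},{"tx":0,"ty":0,"tz":0.13,"twist":0},{"tx":0,"ty":0,"tz":0.13,"twist":0},{"tx":0,"ty":0,"tz":0.13,"twist":0},{"tx":0,"ty":0,"tz":0.13,"twist":0},{"tx":0,"ty":0,"tz":0.13,"twist":0}]' 0 70
```

```text
t: 35.8
tool_pos: [0.4703, 0.4003, 0.0294]
ee_rot: [-1.569, 0.015, 2.838]
wrist_force: [-0.5, 0.0, 0.7]
width: 0.0599
t: 37.2
tool_pos: [0.4694, 0.3998, 0.1571]
ee_rot: [-1.566, 0.012, 2.838]
wrist_force: [0.2, 0.4, -1.0]
width: 0.0192
```

```bash
python3 -m handwheel '[{"tx":0.09,"ty":-0.629,"tz":0.005,"twist":9.6},{"tx":0.09,"ty":-0.629,"tz":0.005,"twist":9.6},{"tx":0.09,"ty":-0.629,"tz":0.005,"twist":9.6},{"tx":0.09,"ty":-0.629,"tz":0.005,"twist":9.6},{"tx":0.09,"ty":-0.629,"tz":0.005,"twist":9.6},{"tx":0.09,"ty":-0.629,"tz":0.005,"twist":9.6},{"tx":0.09,"ty":-0.629,"tz":0.005,"twist":9.6},{"tx":0.09,"ty":-0.629,"tz":0.005,"twist":9.6},{"tx":0.09,"ty":-0.629,"tz":0.005,"twist":9.6},{"tx":0.09,"ty":-0.629,"tz":0.005,"twist":9.6},{"tx":0.09,"ty":-0.629,"tz":0.005,"twist":9.6},{"tx":0.09,"ty":-0.629,"tz":0.005,"twist":9.6},{"tx":0.09,"ty":-0.629,"tz":0.005,"twist":9.6},{"tx":0.09,"ty":-0.629,"tz":0.005,"twist":9.6},{"tx":0.09,"ty":-0.629,"tz":0.005,"twist":9.6},{"tx":0.09,"ty":-0.629,"tz":0.005,"twist":9.6},{"tx":0.09,"ty":-0.629,"tz":0.005,"twist":9.6},{"tx":0.09,"ty":-0.629,"tz":0.005,"twist":9.6},{"tx":0.09,"ty":-0.629,"tz":0.005,"twist":9.6}]'
python3 - <<'E'
from h import *
c=shot('wrist','w15'); pipes(c,zlo=.11,zhi=.2); s=c['s']; print(s['tool_pos'],np.degrees(s['ee_rot']),s['wrist_force'],s['width'])
E
```

```text
t: 39.1
tool_pos: [0.5595, -0.2283, 0.1623]
ee_rot: [-1.566, 0.013, 3.006]
wrist_force: [0.4, -0.2, -1.7]
width: 0.0192
pipe? px 170.0 11.0 (array([ 674.5, -196.4,   21.4,    6.8]), np.float32(-87.0)) z98 0.1506
pipe? px 314.0 250.0 (array([ 570.5, -228.7,  125.3,   37.2]), np.float32(-9.3)) z98 0.1628
[ 0.5594935  -0.22830637  0.16225064] [-89.72046287   0.71985932 172.25513101] [ 0.39741882 -0.20662092 -1.69725907] 0.01924527543152705
```

View pics/w15.png

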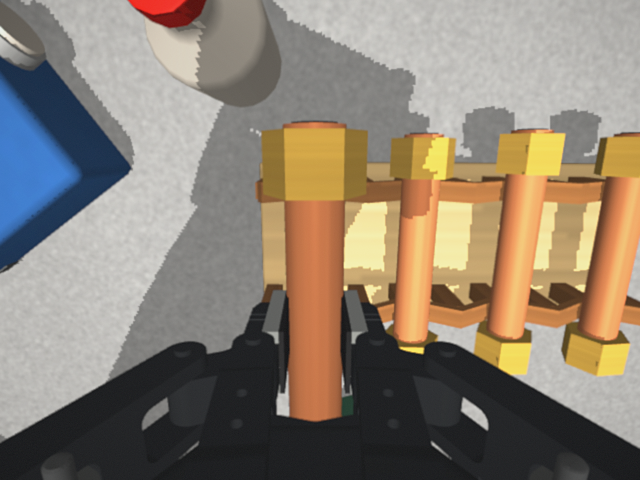

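```bash
python3 -m handwheel '[{"tx":0,"ty":-0.0015,"tz":-0.03,"twist":0},{"tx":0,"ty":-0.0015,"tz":-0.06,"twist":0},{"tx":0,"ty":-0.0015,"tz":-0.08,"twist":0},{"tx":0,"ty":-0.0015,"tz":-0.089,"twist":0},{"tx":0,"ty":-0.0015,"tz":-0.09,"twist":0},{"tx":0,"ty":-0.0015,"tz":-0.091,"twist":0},{"tx":0,"ty":-0.0015,"tz":-0.091,"twist":0},{"tx":0,"ty":-0.0015,"tz":-0.091,"twist":0}]'
```

```text
t: 39.95
tool_pos: [0.5588, -0.229, 0.0736]
ee_rot: [-1.568, 0.008, 3.007]
wrist_force: [-7.6, 5.0, 9.5]
width: 0.0193
```

```bash
python3 -m handwheel '[{"tx":0,"ty":0,"tz":0,"twist":0},{"tx":0,"ty":0,"tz":0,"twist":0},{"tx":0,"ty":0,"tz":0,"twist":0},{"tx":0,"ty":0,"tz":0,"twist":0},{"tx":0,"ty":0,"tz":0.03,"twist":0},{"tx":0,"ty":0,"tz":0.06,"twist":0},{"tx":0,"ty":0,"tz":0.09,"twist":0},{"tx":0,"ty":0,"tz":0.12,"twist":0},{"tx":0,"ty":0,"tz":0.16,"twist":0},{"tx":0,"ty":0,"tz":0.2,"twist":0},{"tx":0,"ty":0,"tz":0.2,"twist":0},{"tx":0,"ty":0,"tz":0.2,"twist":0},{"tx":0,"ty":0,"tz":0.2,"twist":0}]' 0.042
python3 - <<'E'
from h import *
c=shot('wrist','w16'); pipes(c,zlo=.062,zhi=.09); s=c['s']; print(s['tool_pos'],np.degrees(s['ee_rot']))
E
```

```text
t: 41.25
tool_pos: [0.5581, -0.2287, 0.2718]
ee_rot: [-1.569, 0.006, 3.007]
wrist_force: [-0.7, -0.2, -0.4]
width: 0.0417
pipe? px 55.0 136.0 (array([654.9, -39.1,  47. ,  11.4]), np.float32(-11.0)) z98 0.0899
pipe? px 455.0 213.0 (array([ 543.6, -351.2,  147.3,   32.5]), np.float32(-8.3)) z98 0.0746
pipe? px 314.0 212.0 (array([ 558.1, -229.2,  148. ,   33.5]), np.float32(-7.4)) z98 0.0747
pipe? px 525.0 215.0 (array([ 533.9, -411.1,  147.7,   31.5]), np.float32(-8.1)) z98 0.0749
pipe? px 385.0 209.0 (array([ 549.7, -290.2,  146.6,   33.2]), np.float32(-7.8)) z98 0.0744
[ 0.55813043 -0.22865639  0.27177101] [-89.89941948   0.32543587 172.26494739]
```

View pics/w16.png

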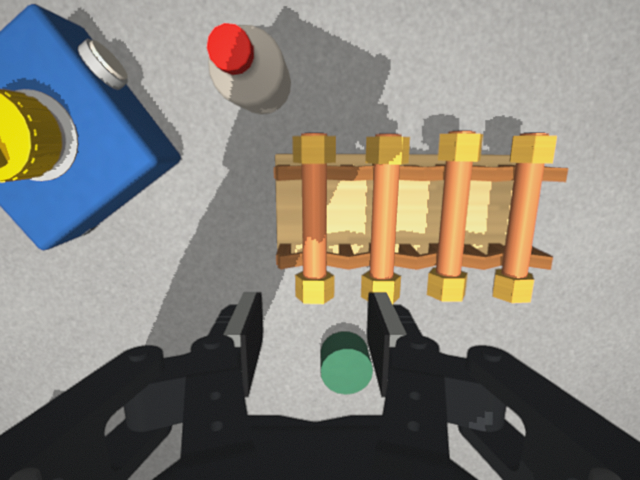

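```bash
python3 -m handwheel '[{"tx":-0.02,"ty":0.05,"tz":0.05,"twist":8},{"tx":-0.058,"ty":0.43,"tz":0.12,"twist":8},{"tx":-0.058,"ty":0.43,"tz":0.12,"twist":8},{"tx":-0.058,"ty":0.43,"tz":0.12,"twist":8},{"tx":-0.058,"ty":0.43,"tz":0.12,"twist":8},{"tx":-0.058,"ty":0.43,"tz":0.12,"twist":8},{"tx":-0.058,"ty":0.43,"tz":0.12,"twist":8},{"tx":-0.058,"ty":0.43,"tz":0.12,"twist":8},{"tx":-0.058,"ty":0.43,"tz":0.12,"twist":8},{"tx":-0.058,"ty":0.43,"tz":0.12,"twist":8},{"tx":-0.058,"ty":0.43,"tz":0.12,"twist":8},{"tx":-0.058,"ty":0.43,"tz":0.12,"twist":8},{"tx":-0.058,"ty":0.43,"tz":0.12,"twist":8},{"tx":-0.058,"ty":0.43,"tz":0.12,"twist":8},{"tx":-0.058,"ty":0.43,"tz":0.12,"twist":8}]' 0.05
python3 - <<'E'
from h import *
c=shot('wrist','w17'); s=c['s']; print(s['tool_pos'],np.degrees(s['ee_rot']))
P,H,S,V=masks(c); z=P[...,2]
sp=(P[...,0]>.33)&(P[...,0]<.58)&(P[...,1]>.15)&(P[...,1]<.26)&(z>.005)&(z<.02)
for m in comps(sp,300):
    v,u=np.nonzero(m); print('spanner',u.mean(),v.mean(),rect(P[m]),np.percentile(P[m][:,2],98))
m=sp&((H>170)|(H<8))&(S>150); print('red grip',rect(P[m]))
st=(P[...,0]>.5)&(P[...,0]<.8)&(P[...,1]>.08)&(P[...,1]<.36)
red=((H>172)|(H<6))&(S>150)
m=st&red&(z>.006)&(z<.018); print('foot',rect(P[m]),np.median(z[m]))
m=st&red&(z>.2); print('post top',rect(P[m]),z[m].max(), m.sum())
m=st&(S<60)&(z>.17); print('peg',m.sum()); p=P[m]; o=p[:,2].argsort()[::-8]; print(p[o].round(4)[:14])
E
```

```text
t: 42.8
tool_pos: [0.5002, 0.2004, 0.3909]
ee_rot: [-1.569, 0.004, -3.139]
wrist_force: [-0.4, 0.7, -0.1]
width: 0.0503
[0.50021653 0.20036087 0.39091331] [ -89.91434535    0.2437315  -179.84084343]
spanner 316.9588477366255 223.0679012345679 (array([458. , 192.9, 186.6,  49.5]), np.float32(-1.5)) 0.013074131688125875
red grip (array([443.6, 197.4,  65. ,  13.3]), np.float32(-4.3))
foot (array([666.7, 224.2, 108.4, 108.1]), np.float32(23.9)) 0.011593832349923172
post top (array([652.3, 213.3,  34.7,  12.1]), np.float32(43.4)) 0.23195659029561533 137
peg 56602
[[0.5213 0.2155 0.4679]
 [0.5208 0.1865 0.4676]
 [0.5208 0.2139 0.4675]
 [0.5205 0.2199 0.4674]
 [0.5206 0.1886 0.4673]
 [0.5209 0.1864 0.4672]
 [0.5205 0.2095 0.4672]
 [0.5208 0.2184 0.4671]
 [0.5204 0.1913 0.4671]
 [0.5202 0.1919 0.467 ]
 [0.5206 0.2206 0.467 ]
 [0.5201 0.2123 0.467 ]
 [0.5201 0.1887 0.4669]
 [0.5208 0.2095 0.4669]]
```

View pics/w17.png

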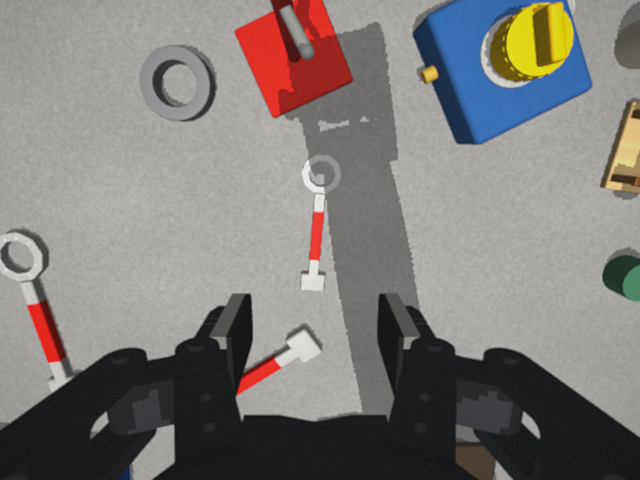

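Run:
```python
from h import *
c=pickle.load(open('w17.pkl','rb')); P,H,S,V=masks(c); z=P[...,2]
m=(z>.15)&(z<.27)&(P[...,0]>.55)
for k in comps(m,5):
    p=P[k]; v,u=np.nonzero(k); print(k.sum(),u.min(),u.max(),v.min(),v.max(),p.mean(0).round(4),c['color'][k].mean(0)); 
    g=k&(S<70); q=P[g]
    if g.sum()>20:
        print('grey',g.sum(), q[:,2].min(),q[:,2].max()); cc=q.mean(0); U=np.linalg.svd(q-cc)[2][0]; U*=-np.sign(U[0]); print(cc,U,'yaw',np.degrees(np.arctan2(-U[1],-U[0])),'elev',np.degrees(np.arcsin(U[2])))
        t=(q-cc)@U; print('tip end',cc+U*t.max(),'low end',cc+U*t.min())
a=cv2.imread('pics/w17.png')[0:140,210:390]; cv2.imwrite('pics/w17z.png',cv2.resize(a,None,fx=4,fy=4))
for n in ['side','scene']:
    c=shot(n,n[:2]+'18')
    a=cv2.imread('pics/'+n[:2]+'18.png'); q=project(c,[[.625,.206,.22]])[0].astype(int); print(n,q)
    a=a[max(0,q[1]-70):q[1]+70,q[0]-80:q[0]+80]; cv2.imwrite('pics/%s18z.png'%n[:2],cv2.resize(a,None,fx=4,fy=4))
```

```text
1091 270 313 0 59 [0.6447 0.2162 0.2188] [121.72135655 100.22181485  97.4903758 ]
grey 747 0.18859511312358712 0.2470740220429038
[0.63851881 0.21249208 0.22914569] [-0.65244441 -0.30477813  0.69384911] yaw 25.03881651605216 elev 43.93557660973969
tip end [0.62105744 0.2043353  0.24771517] low end [0.66890711 0.22668745 0.19682892]
side [228 231]
scene [374 289]
```

View pics/w17z.png

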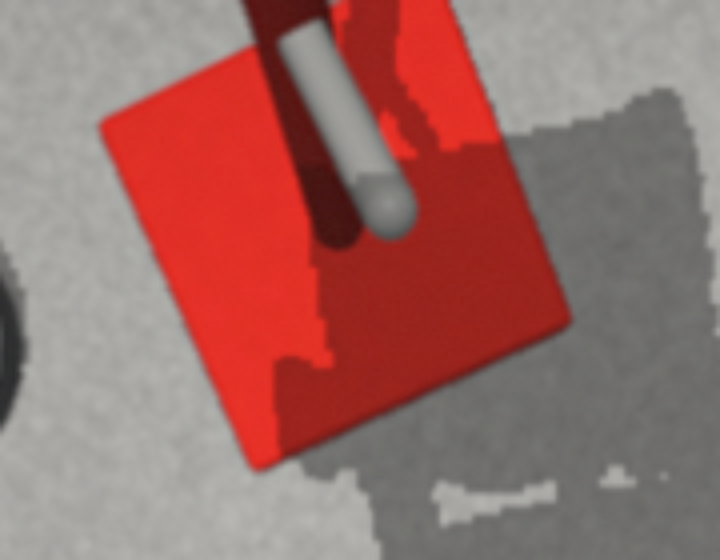

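View pics/si18z.png

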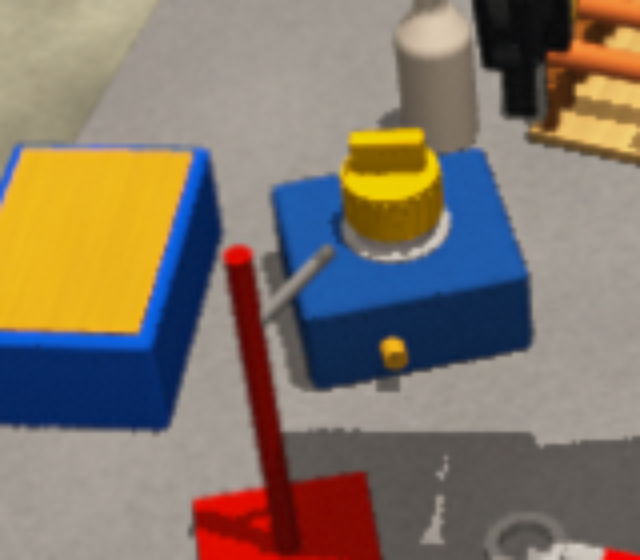

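View pics/sc18z.png

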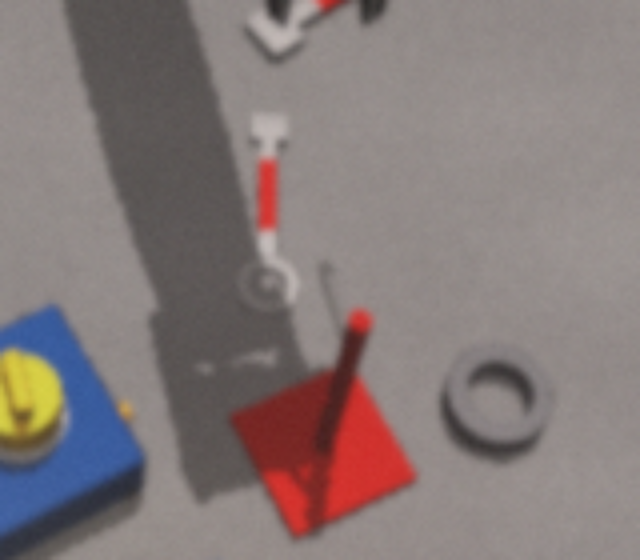

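Run:
```python
from h import *
c=pickle.load(open('w17.pkl','rb')); s=c['s']; print('tip wrist',plane(c,[[307.5,51]],.242,s))
d=pickle.load(open('si18.pkl','rb')); print('tip side',plane(d,[[230,223.5]],.242), project(d,plane(c,[[307.5,51]],.242,s)))
P,H,S,V=masks(c); z=P[...,2]
sp=(P[...,0]>.33)&(P[...,0]<.58)&(P[...,1]>.15)&(P[...,1]<.26)&(z>.006)&(z<.02)
k=max(comps(sp,300),key=lambda m:m.sum()); p=P[k]
R=p[p[:,0]>.502]; (cx,cy),rad=cv2.minEnclosingCircle((R[:,:2]*1000).astype(np.float32)); print('eye',cx,cy,rad)
h=p[(p[:,0]<.475)&(p[:,0]>.40)]; hd=p[p[:,0]<.385]; print('head',rect(hd)); f=np.polyfit(h[:,0],h[:,1],1); print('handle yaw',np.degrees(np.arctan(f[0])),'y@.45',np.polyval(f,.45), rect(h))
```

```text
tip wrist [[0.62373086 0.20464806 0.242     ]]
tip side [[0.62053265 0.20340291 0.242     ]] [[228.42709483 223.69022757]]
eye 526.7233276367188 191.04383850097656 25.4349422454834
head (array([374.8, 202.9,  33.8,  20.1]), np.float32(89.2))
handle yaw -4.529896920945495 y@.45 0.1970963589365155 (array([437.7, 198. ,  75.6,  14.6]), np.float32(-4.4))
```

```bash
python3 -m handwheel '[{"tx":-0.048,"ty":-0.0035,"tz":-0.25,"twist":-4.7},{"tx":-0.048,"ty":-0.0035,"tz":-0.25,"twist":-4.7},{"tx":-0.048,"ty":-0.0035,"tz":-0.25,"twist":-4.7},{"tx":-0.048,"ty":-0.0035,"tz":-0.25,"twist":-4.7},{"tx":-0.048,"ty":-0.0035,"tz":-0.25,"twist":-4.7},{"tx":-0.048,"ty":-0.0035,"tz":-0.25,"twist":-4.7},{"tx":-0.048,"ty":-0.0035,"tz":-0.25,"twist":-4.7},{"tx":-0.048,"ty":-0.0035,"tz":-0.25,"twist":-4.7},{"tx":-0.048,"ty":-0.0035,"tz":-0.25,"twist":-4.7},{"tx":-0.048,"ty":-0.0035,"tz":-0.25,"twist":-4.7}]' 0.05
python3 - <<'E'
from h import *
c=shot('wrist','w19'); s=c['s']; print(s['tool_pos'],np.degrees(s['ee_rot']))
P,H,S,V=masks(c); z=P[...,2]
sp=(P[...,0]>.33)&(P[...,0]<.58)&(P[...,1]>.15)&(P[...,1]<.26)&(z>.006)&(z<.02)
k=max(comps(sp,300),key=lambda m:m.sum()); p=P[k]
R=p[p[:,0]>.502]; print('eye',cv2.minEnclosingCircle((R[:,:2]*1000).astype(np.float32)))
h=p[(p[:,0]<.475)&(p[:,0]>.41)]; print(rect(h),rect(p))
E
```

```text
t: 43.95
tool_pos: [0.4541, 0.1978, 0.1439]
ee_rot: [-1.571, 0.01, 3.063]
wrist_force: [-0.1, 0.3, -0.3]
width: 0.05
[0.45407482 0.19777796 0.14391069] [-90.00666167   0.55260035 175.50435946]
eye ((526.5972290039062, 191.1942138671875), 25.43465805053711)
(array([442.5, 197.6,  65.9,  14.4]), np.float32(-4.2)) (array([457.9, 197.1, 185.8,  50.8]), np.float32(-4.9))
```

View pics/w19.png

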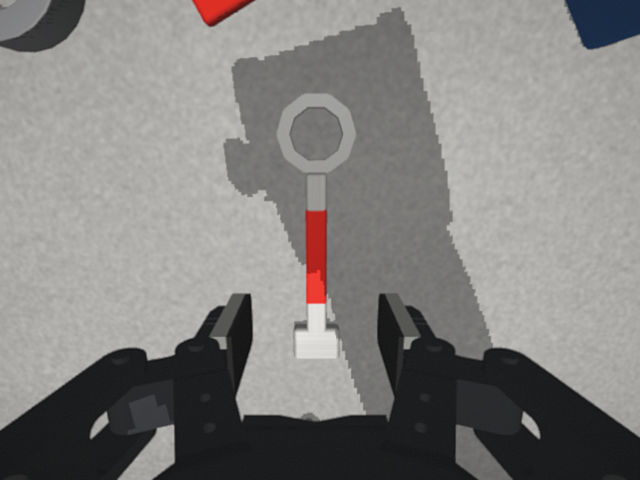

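Run:
```python
from h import *
for f in ['sd10','side']:
    d=pickle.load(open(f+'.pkl','rb')); d.setdefault('s',None); P,H,S,V=masks(d); z=P[...,2]
    for reg in [(.08,.36,.1,.45),(.2,.5,.5,.72),(.33,.57,.15,.26)]:
        m=(P[...,0]>reg[0])&(P[...,0]<reg[1])&(P[...,1]>reg[2])&(P[...,1]<reg[3])&(z>.007)&(z<.03)
        k=max(comps(m,50),key=lambda m:m.sum()); print(f,reg,rect(P[k]),np.percentile(P[k][:,2],[50,95]))
c=pickle.load(open('w19.pkl','rb')); P=cloud(c,c['s'])
# profile along spanner
p=P.reshape(-1,3); o=np.array([.4518,.1971]); a=np.radians(-4.6); q=(p[:,:2]-o)@np.array([[np.cos(a),-np.sin(a)],[np.sin(a),np.cos(a)]])
k=(abs(q[:,0])<.12)&(abs(q[:,1])<.03)&(p[:,2]>.004)&(p[:,2]<.03)
for x0 in range(-90,104,8):
    s=k&(q[:,0]*1000>=x0)&(q[:,0]*1000<x0+4)
    if s.sum(): print(x0,(q[s,1].min()*1e3).round(1),(q[s,1].max()*1e3).round(1),np.median(p[s,2]).round(4))
```

```text
sd10 (0.08, 0.36, 0.1, 0.45) (array([215.2, 310.8, 263.5,  72.7]), np.float32(-53.6)) [0.01534665 0.01991138]
sd10 (0.2, 0.5, 0.5, 0.72) (array([323. , 600.2, 249.3,  71.4]), np.float32(4.7)) [0.01551887 0.01970245]
sd10 (0.33, 0.57, 0.15, 0.26) (array([454.7, 194.3, 187.4,  51.3]), np.float32(-2.2)) [0.0109685  0.01476684]
side (0.08, 0.36, 0.1, 0.45) (array([211.1, 307.3, 262.5,  73.6]), np.float32(-57.0)) [0.01519958 0.01976448]
side (0.2, 0.5, 0.5, 0.72) (array([322.3, 599.8, 250.4,  74.1]), np.float32(4.1)) [0.01544396 0.01982148]
side (0.33, 0.57, 0.15, 0.26) (array([455.5, 200. , 189.6,  50.6]), np.float32(-7.1)) [0.01089508 0.01517743]
-90 -16.3 15.2 0.0107
-82 -16.9 16.0 0.0115
-74 -16.7 15.8 0.0114
-66 -17.5 16.6 0.0107
-58 -7.0 6.1 0.0114
-50 -6.9 6.1 0.0114
-42 -7.6 6.8 0.0117
-34 -7.6 6.7 0.0116
-26 -7.5 6.7 0.0116
-18 -7.4 6.6 0.0118
-10 -7.3 6.6 0.0117
-2 -7.3 6.6 0.0117
6 -7.2 6.5 0.0116
14 -7.1 6.5 0.0116
22 -7.1 6.4 0.0117
30 -7.0 6.4 0.0113
38 -6.9 6.4 0.0115
46 -6.9 6.3 0.0113
54 -17.3 17.4 0.0095
62 -22.4 22.5 0.0094
70 -24.8 25.0 0.0094
78 -24.7 24.2 0.0095
86 -21.8 21.4 0.0096
94 -14.6 14.3 0.0096
```

```bash
python3 -m handwheel '[{"tx":-0.003,"ty":-0.001,"tz":-0.04,"twist":0},{"tx":-0.003,"ty":-0.001,"tz":-0.08,"twist":0},{"tx":-0.003,"ty":-0.001,"tz":-0.11,"twist":0},{"tx":-0.003,"ty":-0.001,"tz":-0.118,"twist":0},{"tx":-0.003,"ty":-0.001,"tz":-0.119,"twist":0},{"tx":-0.003,"ty":-0.001,"tz":-0.119,"twist":0},{"tx":-0.003,"ty":-0.001,"tz":-0.119,"twist":0}]' 0.05
python3 -c "
from h import *
s=r.observe();print(s['tool_pos'],np.degrees(s['ee_rot']))"
```

```text
t: 44.7
tool_pos: [0.4524, 0.1971, 0.0264]
ee_rot: [-1.572, 0.013, 3.063]
wrist_force: [-0.8, 0.3, -0.1]
width: 0.0496
[0.45235733 0.19709958 0.0263791 ] [-90.05296551   0.71625979 175.50976231]
```

```bash
python3 -m handwheel '[{"tx":0,"ty":0,"tz":-0.001,"twist":0},{"tx":0,"ty":0,"tz":-0.001,"twist":0},{"tx":0,"ty":0,"tz":-0.001,"twist":0},{"tx":0,"ty":0,"tz":-0.001,"twist":0},{"tx":0,"ty":0,"tz":-0.001,"twist":0},{"tx":0,"ty":0,"tz":-0.001,"twist":0},{"tx":0,"ty":0,"tz":0.03,"twist":0},{"tx":0,"ty":0,"tz":0.07,"twist":0},{"tx":0,"ty":0,"tz":0.11,"twist":0},{"tx":0,"ty":0,"tz":0.15,"twist":0},{"tx":0,"ty":0,"tz":0.19,"twist":0},{"tx":0,"ty":0,"tz":0.23,"twist":0},{"tx":0,"ty":0,"tz":0.265,"twist":0},{"tx":0,"ty":0,"tz":0.265,"twist":0},{"tx":0,"ty":0,"tz":0.265,"twist":0},{"tx":0,"ty":0,"tz":0.265,"twist":0},{"tx":0,"ty":0,"tz":0.265,"twist":0},{"tx":0,"ty":0,"tz":0.265,"twist":0}]' 0 90
python3 - <<'E'
from h import *
c=shot('wrist','w20'); s=c['s']; print(s['tool_pos'],np.degrees(s['ee_rot']),s['wrist_force'],s['torque'])
P=cloud(c,c['s']); z=P[...,2]; T=s['tool_pos']
m=(z>T[2]-.06)&(z<T[2]+.03)&(P[...,0]>T[0]+.048)&(abs(P[...,1]-T[1])<.05); p=P[m]; print(m.sum(),cv2.minEnclosingCircle((p[:,:2]*1000).astype(np.float32)),np.median(p[:,2]))
f=np.linalg.lstsq(np.c_[p[:,:2]-T[:2],np.ones(len(p))],p[:,2]-T[2],rcond=None)[0]; print('plane slope,z0',f)
E
```

```text
t: 46.5
tool_pos: [0.4517, 0.197, 0.2895]
ee_rot: [-1.571, 0.009, 3.063]
wrist_force: [-0.0, 0.6, -1.0]
width: 0.0108
[0.45167806 0.19696966 0.28950919] [-90.00005455   0.53066164 175.51035528] [-0.0380447   0.64381764 -0.9712627 ] [0.03067363 0.01024653 0.01693622]
10406 ((524.4906616210938, 191.01373291015625), 26.11052894592285) 0.27190811324593334
plane slope,z0 [-0.00819309 -0.00084853 -0.01740516]
```

View pics/w20.png

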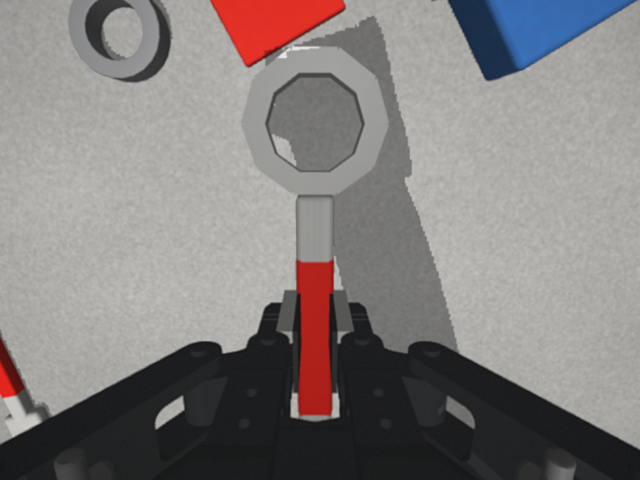

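```bash
python3 -m handwheel '[{"tx":0.02,"ty":-0.005,"tz":0.005,"twist":7},{"tx":0.05,"ty":-0.01,"tz":0.01,"twist":14},{"tx":0.08,"ty":-0.018,"tz":0.01,"twist":21},{"tx":0.1034,"ty":-0.0226,"tz":0.005,"twist":28.5},{"tx":0.1034,"ty":-0.0226,"tz":0.005,"twist":28.5},{"tx":0.1034,"ty":-0.0226,"tz":0.005,"twist":28.5},{"tx":0.1034,"ty":-0.0226,"tz":0.005,"twist":28.5},{"tx":0.1034,"ty":-0.0226,"tz":0.005,"twist":28.5}]'
python3 - <<'E'
from h import *
c=shot('wrist','w21'); s=c['s']; print(s['tool_pos'],np.degrees(s['ee_rot']),s['wrist_force'],s['width'])
P=cloud(c,c['s']); z=P[...,2]; T=s['tool_pos']
m=(z>T[2]-.027)&(z<T[2]+.01)&(P[...,0]>T[0]+.043)&(abs(P[...,1]-T[1])<.07); p=P[m]; u=np.array([.9135,.4067]); q=(p[:,:2]-T[:2])@np.array([u,[-u[1],u[0]]]).T
k=q[:,0]>.055; print('ring along max',q[k,0].max(),'lat',q[k,1].min(),q[k,1].max(),np.median(p[:,2]))
print(project(c,[[.623,.2046,.242]],s))
for n in ['side','scene']:
    c=shot(n,n[:2]+'21')
    a=cv2.imread('pics/'+n[:2]+'21.png'); q=project(c,[[.625,.206,.22]])[0].astype(int)
    a=a[max(0,q[1]-70):q[1]+70,q[0]-80:q[0]+80]; cv2.imwrite('pics/%s21z.png'%n[:2],cv2.resize(a,None,fx=4,fy=4))
E
```

```text
t: 47.35
tool_pos: [0.5546, 0.1748, 0.2951]
ee_rot: [-1.571, 0.01, -2.722]
wrist_force: [-0.3, 0.5, -1.0]
width: 0.0107
[0.55455397 0.17478234 0.29510709] [ -90.0145738     0.5734615  -155.98498624] [-0.28777192  0.48773143 -1.00503263] 0.01066881163486048
ring along max 0.09817781738272559 lat -0.02591102694728926 0.025448157866162797 0.2775533292540706
[[314.98874174 124.03063031]]
```

View pics/w21.png

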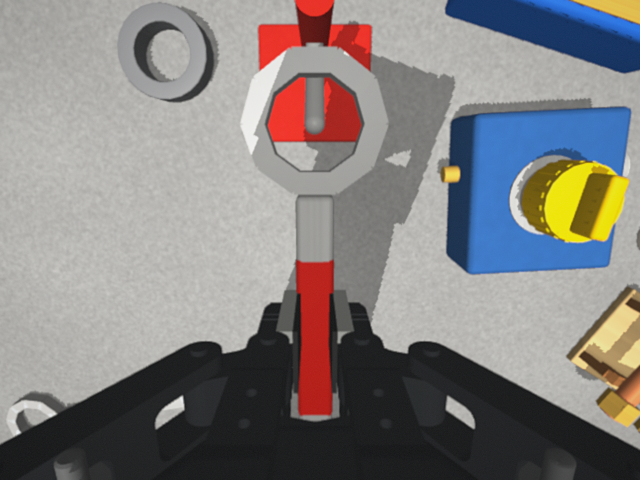

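View pics/si21z.png

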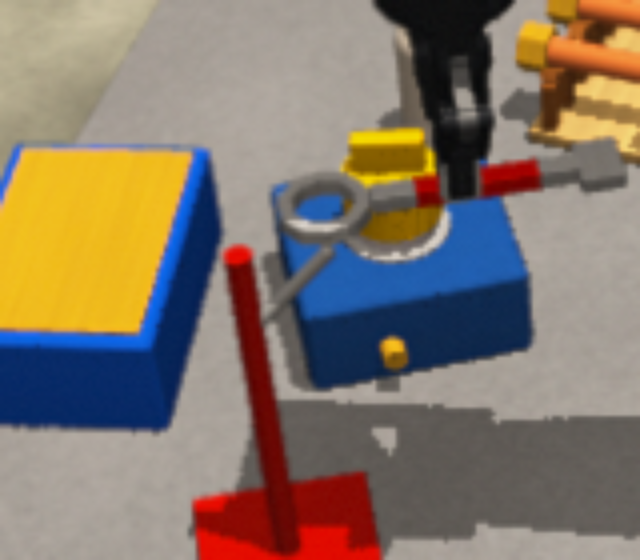

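```bash
python3 -m handwheel '[{"tx":0,"ty":0,"tz":-0.01,"twist":0},{"tx":0.0005,"ty":0,"tz":-0.018,"twist":0},{"tx":0.001,"ty":0.0005,"tz":-0.025,"twist":0},{"tx":0.003,"ty":0.001,"tz":-0.03,"twist":0},{"tx":0.005,"ty":0.002,"tz":-0.0335,"twist":0},{"tx":0.007,"ty":0.003,"tz":-0.037,"twist":0},{"tx":0.009,"ty":0.004,"tz":-0.04,"twist":0},{"tx":0.011,"ty":0.005,"tz":-0.043,"twist":0},{"tx":0.013,"ty":0.006,"tz":-0.046,"twist":0},{"tx":0.0135,"ty":0.006,"tz":-0.0475,"twist":0},{"tx":0.0135,"ty":0.006,"tz":-0.0475,"twist":0},{"tx":0.0135,"ty":0.006,"tz":-0.0475,"twist":0},{"tx":0.0135,"ty":0.006,"tz":-0.0475,"twist":0}]'
python3 - <<'E'
from h import *
c=shot('wrist','w22'); s=c['s']; print(s['tool_pos'],np.degrees(s['ee_rot']),s['wrist_force'],s['width'])
for n in ['side']:
    c=shot(n,n[:2]+'22')
    a=cv2.imread('pics/'+n[:2]+'22.png'); q=project(c,[[.625,.206,.22]])[0].astype(int)
    a=a[max(0,q[1]-70):q[1]+70,q[0]-80:q[0]+80]; cv2.imwrite('pics/%s22z.png'%n[:2],cv2.resize(a,None,fx=4,fy=4))
E
```

```text
t: 48.8
tool_pos: [0.5684, 0.1807, 0.2481]
ee_rot: [-1.571, 0.011, -2.722]
wrist_force: [0.5, 0.4, -0.7]
width: 0.0108
[0.56838077 0.18067458 0.24807653] [ -89.99388702    0.62684487 -155.97743861] [ 0.53816858  0.41124114 -0.69062586] 0.010828602794494322
```

View pics/w22.png

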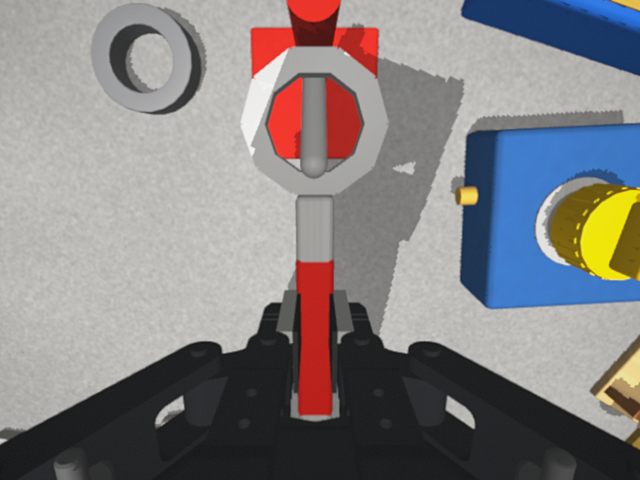

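View pics/si22z.png

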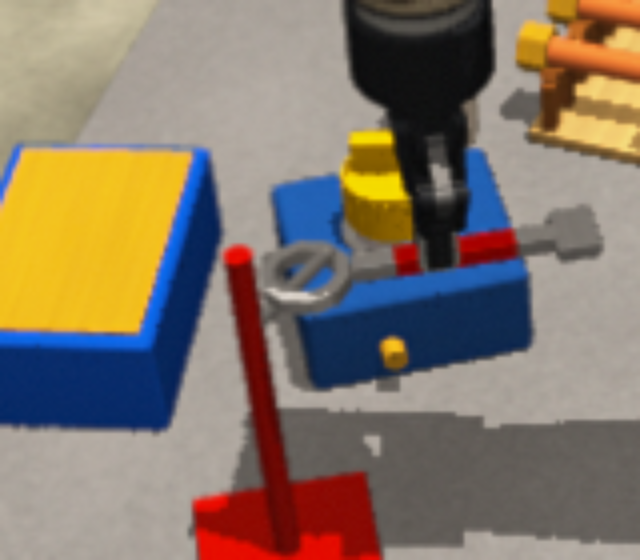

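```bash
python3 -m handwheel '[{"tx":0.0005,"ty":0,"tz":-0.001,"twist":0},{"tx":0.001,"ty":0.0005,"tz":-0.0025,"twist":0},{"tx":0.001,"ty":0.0005,"tz":-0.0025,"twist":0},{"tx":0.001,"ty":0.0005,"tz":-0.0025,"twist":0}]'
python3 -m handwheel '[{"tx":0,"ty":0,"tz":0,"twist":0},{"tx":0,"ty":0,"tz":0,"twist":0},{"tx":0,"ty":0,"tz":0,"twist":0},{"tx":0,"ty":0,"tz":0,"twist":0},{"tx":0,"ty":0,"tz":0,"twist":0},{"tx":0,"ty":0,"tz":0,"twist":0}]' 0.06
python3 - <<'E'
from h import *
c=shot('wrist','w23'); s=c['s']; print(s['tool_pos'],s['wrist_force'],s['width'])
for n in ['side']:
    c=shot(n,n[:2]+'23')
    a=cv2.imread('pics/'+n[:2]+'23.png'); q=project(c,[[.625,.206,.18]])[0].astype(int)
    a=a[max(0,q[1]-70):q[1]+70,q[0]-80:q[0]+80]; cv2.imwrite('pics/%s23z.png'%n[:2],cv2.resize(a,None,fx=4,fy=4))
E
```

```text
t: 49.3
tool_pos: [0.5693, 0.1812, 0.2454]
ee_rot: [-1.571, 0.011, -2.722]
wrist_force: [-0.4, 0.3, -1.5]
width: 0.0101
t: 49.9
tool_pos: [0.5693, 0.1812, 0.2455]
ee_rot: [-1.571, 0.011, -2.722]
wrist_force: [0.6, 0.3, -1.2]
width: 0.0599
[0.56934171 0.18118955 0.24548819] [ 0.63882885  0.28769686 -1.24547862] 0.0598567970669203
```

View pics/si23z.png

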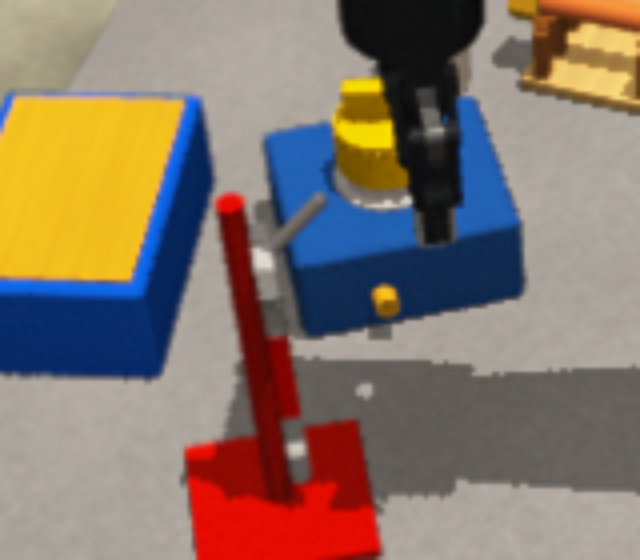

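The spanner hangs on the peg by its eye. I'll retreat and run the final checks.

```bash
python3 -m handwheel '[{"tx":-0.01,"ty":-0.005,"tz":0.03,"twist":0},{"tx":-0.02,"ty":-0.01,"tz":0.07,"twist":0},{"tx":-0.04,"ty":-0.04,"tz":0.11,"twist":0},{"tx":-0.07,"ty":-0.09,"tz":0.14,"twist":0},{"tx":-0.07,"ty":-0.14,"tz":0.17,"twist":0},{"tx":-0.07,"ty":-0.18,"tz":0.17,"twist":0},{"tx":-0.07,"ty":-0.18,"tz":0.17,"twist":0},{"tx":-0.07,"ty":-0.18,"tz":0.17,"twist":0},{"tx":-0.07,"ty":-0.18,"tz":0.17,"twist":0},{"tx":-0.07,"ty":-0.18,"tz":0.17,"twist":0},{"tx":-0.07,"ty":-0.18,"tz":0.17,"twist":0},{"tx":-0.07,"ty":-0.18,"tz":0.17,"twist":0}]'
python3 - <<'E'
from h import *
c=shot('wrist','w24'); c=shot('scene','sc24'); d=shot('side','sd24')
for q in (c,d): print('--'); pipes(q,zlo=.062,zhi=.085,reg=(.4,.7,-.5,-.15)); pipes(q,zlo=.012,zhi=.05,reg=(.3,.7,-.05,.5))
P,H,S,V=masks(c); z=P[...,2]
m=(P[...,0]>.58)&(P[...,0]<.74)&(P[...,1]>-.09)&(P[...,1]<.07)&(z>.08)&(H>20)&(H<35)&(S>120); print('captop',np.percentile(z[m],[50,90,97]))
def z2(f,im,x,y,w,h,k):
    a=cv2.imread('pics/'+im)[y:y+h,x:x+w]; cv2.imwrite('pics/'+f,cv2.resize(a,None,fx=k,fy=k,interpolation=cv2.INTER_CUBIC))
z2('f1.png','sd24.png',160,120,240,200,3); z2('f2.png','sc24.png',140,220,320,160,2.4)
E
```

```text
t: 51.2
tool_pos: [0.4993, 0.0022, 0.4149]
ee_rot: [-1.572, 0.01, -2.72]
wrist_force: [-0.4, 0.1, -0.1]
width: 0.0605
--
pipe? px 171.0 289.0 (array([ 534.4, -411.3,  145.8,   31.1]), np.float32(-7.7)) z98 0.0784
pipe? px 190.0 292.0 (array([ 545.4, -348.3,  145.3,   33.4]), np.float32(-9.1)) z98 0.0779
pipe? px 209.0 293.0 (array([ 550.9, -286.8,  144.6,   34.3]), np.float32(-9.4)) z98 0.0783
pipe? px 229.0 295.0 (array([ 559.5, -228.4,  146.6,   33.3]), np.float32(-7.2)) z98 0.0786
pipe? px 374.0 328.0 (array([658.3, 223.8, 137.1,  80.6]), np.float32(86.8)) z98 0.0412
--
pipe? px 322.0 141.0 (array([ 529.4, -416.2,  149.4,   50.9]), np.float32(-7.4)) z98 0.0782
pipe? px 316.0 152.0 (array([ 539. , -352.6,  149.1,   43.9]), np.float32(-9.2)) z98 0.0772
pipe? px 310.0 163.0 (array([ 545.6, -293.4,  151.5,   48.1]), np.float32(-9.8)) z98 0.0771
pipe? px 302.0 175.0 (array([ 554.2, -234.2,  149.9,   56.6]), np.float32(-8.5)) z98 0.0778
pipe? px 214.0 303.0 (array([670.4, 239. , 111.9,  58.9]), np.float32(-89.9)) z98 0.0473
captop [0.12040722 0.1458825  0.15029828]
```

View pics/f1.png

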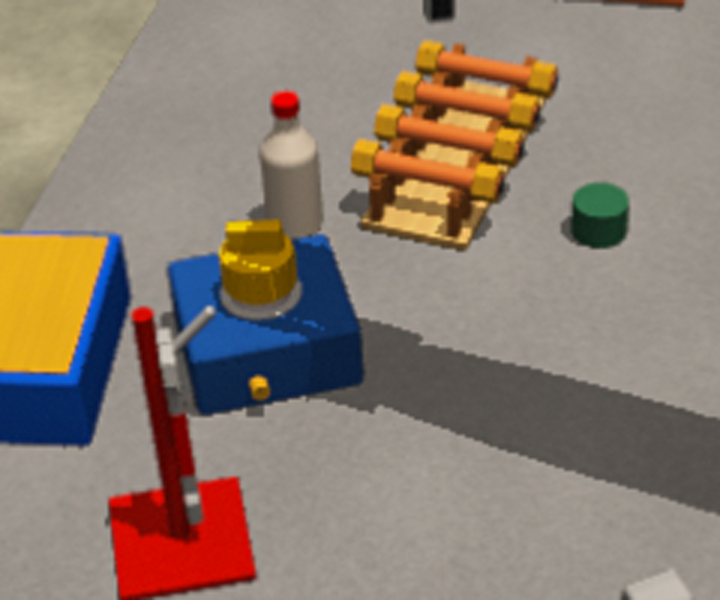

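View pics/f2.png

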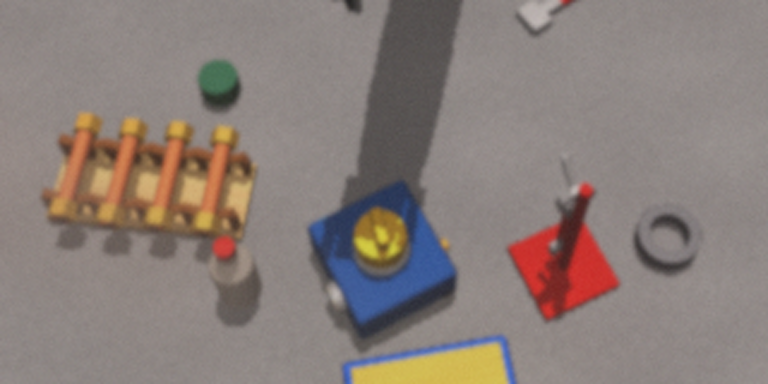

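View pics/w24.png

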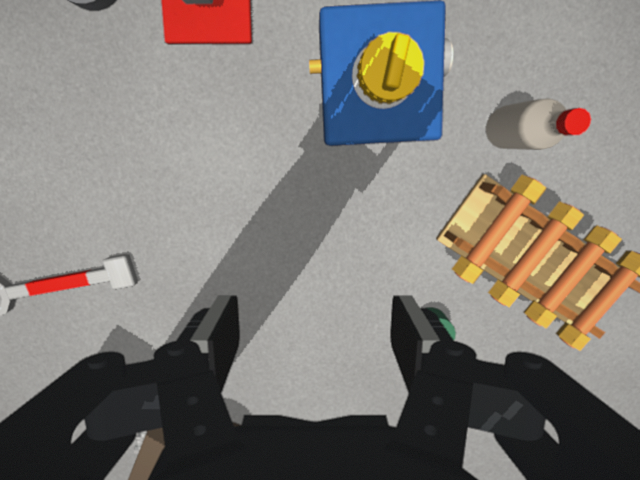

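Run:
```python
from h import *
c=pickle.load(open('w24.pkl','rb')); P,H,S,V=masks(c); z=P[...,2]
m=(P[...,0]>.6)&(P[...,0]<.72)&(P[...,1]>-.08)&(P[...,1]<.06)&(z>.142)&(z<.16)&(H>20)&(H<35)&(S>120)
print('bar',rect(P[m]),np.median(z[m]))
print(r.observe()['t']); r.close_job()
```

```text
bar (array([660.7, -11.7,  47.7,  14.4]), np.float32(13.3)) 0.14686003493088445
51.35
the job is handed in; nothing more can be done
```

The bench is closed down and the job handed in at t ≈ 51 s of the 210 s allowed. My last checks found nothing wrong.

- **Cap:** It went on over the neck and dropped 14 mm into the thread after about 48° anticlockwise. I then screwed it clockwise to the stop. The tool stood at the height for home, 20 mm below the thread tops, and the highest torque I read was 1.3 N m. On the last look, the bar top measured 146.9 mm against a nominal 148 mm. The same camera read the cap about 1 mm low earlier, so the two agree.
- **Pipes:** All four were there, and each lies in its own groove. Wrist views after placing put them within about 2 mm of the groove middles, with nut tops at about 74.5 mm. The final scene and side views still show all four in place.
- **Spanner:** I took the small one, with a 49 mm ring. The two larger look-alikes are about 250 to 260 mm long. It measured about 186 mm overall instead of the stated 174 mm, because the head is longer than that figure implies. The handle, ring and eye positions matched the description. It hangs from the peg by its eye, handle down, clear of the gripper.
- **Bystanders:** I touched none of the spray bottle, tin or tape roll, and they look to be where they were. I judged that by eye, not by measurement.

I noticed neither a knocked pipe nor a slackened grip during the run.

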